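# Build up the sieve nest for washing sediment

## Robot

A 7-joint arm with a two-finger parallel gripper is mounted at the origin on a cart in front of the work surface, level with it; the furniture and walls round the work are solid. World frame = base frame: x ahead of the robot, y to its left, z up, the work surface at z = 0. Lengths are in mm, angles in rad, forces in N, time in s.
With the tool pointing down it reaches from about 400 to 850 mm from the base axis. Payload 6.9 kg.
Tool frame: the origin (TCP) lies at the very end of the fingers, on their centre line; the grasp point (between the pads) lies env.tcp_to_grasp behind it (env.tcp_to_grasp is the distance from the TCP to the grasp point, in mm); z points along the fingers, y is the direction in which the jaws open and shut (so a half turn about z gives the same grasp; the last joint's range is limited). The gripper opens to 85 mm and grips with 20 to 120 N. Pads are 22 mm wide; open, the fingers measure 114 mm over their backs; the gripper's body (76 mm by 85 mm) begins 54 mm behind the grasp point. The pads swing forward as they close: fully open they stand 13 mm farther back than shut.
Start: joints at [-1.121, 0.507, -0.238, 1.5, 0.126, 1.149, -0.155], TCP at [211.273, 588.196, 231.275] pointing down, gripper open.
Joint ranges: [-3.08, 3.08], [-0.24, 2.05], [-1.43, 1.35], [0, 2.5], [-1.52, 4.66], [0.17, 1.96], [-2.89, 2.89]. Speed limits (rad/s): [2.39, 2.39, 3.14, 3.14, 3.14, 3.14, 3.14].

## Interface

Orientations are given as a unit quaternion [w, x, y, z].
In Python, from workcell import env, optics, ticket gives the robot as it stands.
- The arm moves only by the tool step_arm, never from a script. Its argument "increments" is a list of rows, each a list of 3 entries, a list of its own where there are three numbers: the shift along the tool's x, y, z as a fraction of full scale, then the turn, a rotation vector about the tool's x, y, z as a fraction of full scale, then the opening, from -1 (shut) to 1 (fully open). A call has 1 to 12 rows; each row is the pose to reach, as a shift and turn from the pose measured when the call began, along the tool's axes at that moment; what a row does not reach only later rows make up. Full scale, the value 1, is 0.1 m for a shift and 0.5 rad for a turn. A row lasts 1/8 s, in which the tool goes at most 62.5 mm and 10.7 degrees, less where a joint would pass 70% of its speed; a pose out of reach is approached as far as the arm can. A call with a number of a shift or a turn outside -1 to 1 is refused whole. A call with a gripper value outside its range is refused whole. The fingers move at their own pace and stop on an object; "grip_force" is the grip in N (left out, the last holds). Time passes only in rows, so rows that repeat a pose let the fingers close. It gives the time, the measured TCP pose, the force and the opening at its end, in the units of the state.
- env.get_state(): the state, without advancing time (a new reading comes with each control period).
- optics.camera(name): name is "scene" or "top"; returns the picture (480x640x3 uint8, red, green, blue); there is no depth.
- optics.camera_model(name): a dict with "intrinsics" (3x3 intrinsics, pixels), "world_from_camera" (4x4, takes a point from camera to world coordinates). Camera axes: x right, y down, z forward; pixel columns grow to the right and rows downward; lengths in mm; the calibration is good to about 2 mm. A picture is of the moment at which its call begins. camera_model takes no time and is no camera call.
- ticket.sign_off(): hands the job in, once; it reports no verdict.
The state is a dict: "clock": time; "qpos": joint angles; "joint_vel": joint speeds; "joint_efforts": joint torques, N m; "position": TCP position; "eef_rot": TCP orientation; "force": force on the tool from outside, world axes, zero at the start; "wrist_torque": the same for the moment, N m; "opening": finger opening in mm.
Only numpy, scipy, OpenCV 4.12 (cv2) and the standard library are available. Lean on these libraries where they do the work, as an engineer would, in place of code of your own. Each camera call takes 0.05 s, during which the arm holds its last target.

## Task

Get the small sieve set ready for washing sediment: build the nest up on the drain pan where it stands, from the bottom up - first the sieve with the finest mesh, then the medium one, then the coarsest, and last the lid. Each part must sit fully home and level in the one below; set the parts down rather than dropping them, do not shift the pan, and leave the petri dish, the glass jar and the scrub brush where they are.

Things in the scene. Friction and masses are not known exactly. Their poses are not given: they have to be found in the camera images.
- drain_pan: Steel pan of the sieve set: round open cup with a solid bottom, 60 mm across, 30 mm tall, mouth 55 mm; a ribbed outlet tube on its side (reaching 53 mm from the centre along the pan's +x, 2 to 14 mm high) tells it from the sieves. 350 g, loose. Origin: centre of its underside.
- sieve_fine: Round steel sieve, finest mesh (1.5 mm pitch, looks a closed dull grey cloth). Frame 60 mm across, 28 mm tall, 2 mm wall, on a foot 10 mm tall tapering from 50 to 42 mm across; 38 mm in all, 90 g. Mesh 24 mm below the rim. The foot drops into the 55 mm mouth of the part below until the frame rests on its rim. Origin: centre of the foot's underside, z up; turn does not matter. Seated, its origin is 20 mm above the pan's.
- sieve_medium: Round steel sieve, medium mesh (6.5 mm pitch, eight wires each way). Frame 60 mm across, 28 mm tall, 2 mm wall, on a foot 10 mm tall tapering from 50 to 42 mm across; 38 mm in all, 90 g. Mesh 24 mm below the rim. The foot drops into the 55 mm mouth of the part below until the frame rests on its rim. Origin: centre of the foot's underside, z up; turn does not matter. Seated, its origin is 28 mm above the fine sieve's.
- sieve_coarse: Round steel sieve, coarsest mesh (13 mm pitch, four wires each way). Frame 60 mm across, 28 mm tall, 2 mm wall, on a foot 10 mm tall tapering from 50 to 42 mm across; 38 mm in all, 90 g. Mesh 24 mm below the rim. The foot drops into the 55 mm mouth of the part below until the frame rests on its rim. Origin: centre of the foot's underside, z up; turn does not matter. Seated, its origin is 28 mm above the medium one's.
- sieve_lid: Steel lid of the sieve set: closed disc 60 mm across, from 10 to 17 mm above its underside, on the same tapering foot (10 mm tall, 42 to 50 mm across); upright knob on top, 18 mm across from 22 to 38 mm above the underside; 80 g. Origin: centre of the foot's underside, z up. Seated, its origin is 28 mm above the coarse sieve's.
- petri_dish: Clear plastic petri dish with tiny bones in it, 60 mm across, 12 mm tall; stays where it is. Origin: centre of its underside.
- jar_glass: Small empty glass jar, 46 mm across, 53 mm tall, at the back left; stays where it is. Origin: centre of its underside.
- scrub_brush: Orange scrub brush with a bow handle, 30 x 86 x 55 mm, lying at the front right of the bench; stays where it is. Origin: centre of its underside, long side along y.
- specimen_box: Fixed wooden box, not part of the job: 100 mm (x) by 150 mm (y), walls 46 mm tall, its lid open at the back up to 145 mm. Origin: centre of its underside.
Things that resemble listed ones, but are neither listed nor needed, are in the scene too. What is shaped like the sieve_fine but yellow is not meant.

How it is judged:
By the outcome, as a careful person would: the job done as asked, in the order asked, and still so for the second after the job is handed in, with the robot touching nothing.
It also fails if it takes over 96 s, if anything falls off the work surface, if the arm or the gripper's body presses on something with over 40 N, if the wrist force passes 120 N, or if a joint passes its speed limit or range.

## Working session

There is one attempt and no reset: what is moved stays moved. The work goes in short steps, Python scripts to look and compute and a tool call to move; the robot and the scene stay as the last step left them, time stands still between calls to the robot, and variables do not carry over. Pictures are saved under pics/ and viewed, and the job is handed in when it is done.

Besides the shell and the picture viewer there is one more tool, called after ">>>" as name(argument=value, ...), one argument or row to a line, values as JSON. step_arm: Moves the arm, as the interface text tells. Its arguments: {"type":"object","properties":{"increments":{"type":"array","items":{"type":"array"}},"grip_force":{"type":"number"}},"required":["increments"]}

```bash
ls; mkdir -p pics
python3 - <<'E'
from workcell import env,optics,ticket
import cv2,numpy as np
print(env.get_state(), env.tcp_to_grasp)
for n in("scene","top"):
    im=optics.camera(n); cv2.imwrite(f"pics/{n}0.png",im[:,:,::-1])
    m=optics.camera_model(n); print(n,np.round(m["intrinsics"],1).tolist(),np.round(m["world_from_camera"],3).tolist())
E
```

```text
pics
{'clock': 0.0, 'qpos': array([-1.12044936,  0.50832124, -0.23749608,  1.50114787,  0.12569626,
        1.14889317, -0.15479361]), 'joint_vel': array([-0.00116188, -0.00057086,  0.00016298,  0.00010835,  0.00011   ,
        0.00014903, -0.00010893]), 'joint_efforts': array([ 7.20629555e-05, -6.20605946e+01, -2.18584254e+00, -2.49655813e+01,
        1.28353192e-02,  1.21947218e-02, -3.84599318e-06]), 'position': array([211.19824242, 587.69464492, 230.43379098]), 'eef_rot': array([-1.29972249e-04,  1.71570922e-01,  9.85171368e-01, -8.81682242e-04]), 'force': array([0.87479701, 0.43173857, 0.78148329]), 'wrist_torque': array([-0.02734972,  0.01070407, -0.02176917]), 'opening': 85.66757596857384} 18.700000000000003
scene [[579.0, 0.0, 312.7], [0.0, 579.0, 250.4], [0.0, 0.0, 1.0]] [[0.666, -0.288, 0.688, -338.114], [-0.746, -0.272, 0.608, -743.374], [0.011, -0.918, -0.396, 491.589], [0.0, 0.0, 0.0, 1.0]]
top [[455.5, 0.0, 312.5], [0.0, 455.5, 239.3], [0.0, 0.0, 1.0]] [[-0.017, -0.994, 0.108, 376.539], [-1.0, 0.018, 0.01, -57.669], [-0.012, -0.108, -0.994, 1035.152], [0.0, 0.0, 0.0, 1.0]]
```

View pics/scene0.png

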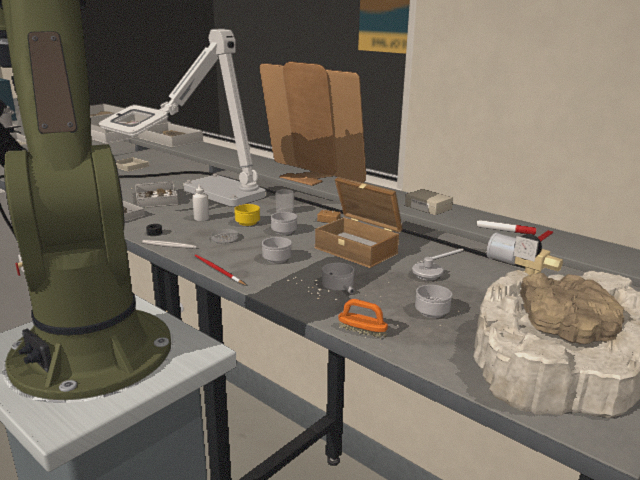

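View pics/top0.png

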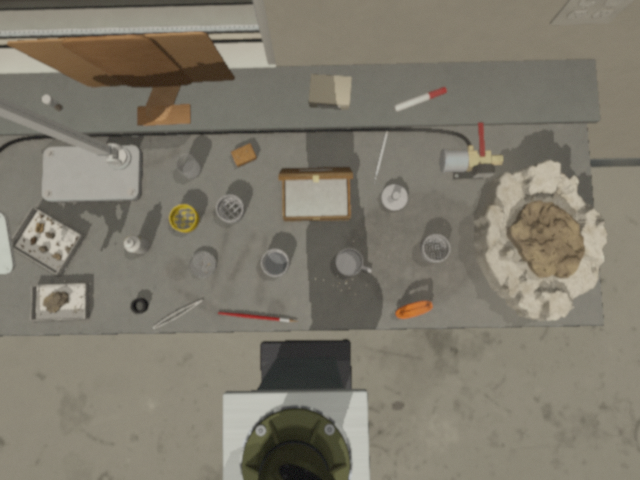

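```bash
cat > h.py <<'E'
from workcell import env,optics,ticket
import cv2,numpy as np
def model(n):
    m=optics.camera_model(n); return np.array(m["intrinsics"]),np.array(m["world_from_camera"])
def ray(n,p,z):
    K,T=model(n); d=T[:3,:3]@np.linalg.solve(K,[p[0],p[1],1]); o=T[:3,3]
    return o+d*(z-o[2])/d[2]
def proj(n,P):
    K,T=model(n); c=T[:3,:3].T@(np.array(P,float)-T[:3,3]); u=K@c; return u[:2]/u[2]
E
python3 - <<'E'
from h import *
for P in([0,0,0],[211,588,231],[600,0,0]): print(P,proj("top",P),proj("scene",P))
t=cv2.imread("pics/top0.png"); s=cv2.imread("pics/scene0.png")
c=lambda im,x,y,h,w=0:cv2.resize(im[y-h:y+h,x-h:x+h],(260,260),interpolation=cv2.INTER_CUBIC)
cv2.imwrite("pics/crops.png",np.vstack([np.hstack([c(t,*p,26) for p in [(230,208),(275,262),(436,248)]]),np.hstack([c(s,*p,30) for p in [(284,222),(276,249),(433,299)]])]))
for n,p in dict(back=(230,208),near=(275,262),right=(436,248),pan=(348,262),lid=(394,196),petri=(203,263),jar=(188,168),yel=(183,218),brush=(414,310)).items(): print(n,ray("top",p,30).round())
E
```

```text
[0, 0, 0] [294.70530455 463.4636344 ] [ 92.33035893 350.51317495]
[211, 588, 231] [-53.23390388 391.05878097] [ 30.11673041 124.57638613]
[600, 0, 0] [291.48304793 191.86390732] [341.80098573 241.03269504]
back [559. 137.  30.]
near [437.  37.  30.]
right [ 461. -319.   30.]
pan [ 434. -125.   30.]
lid [ 580. -231.   30.]
petri [437. 196.  30.]
jar [653. 232.  30.]
yel [539. 242.  30.]
brush [ 327. -265.   30.]
```

View pics/crops.png

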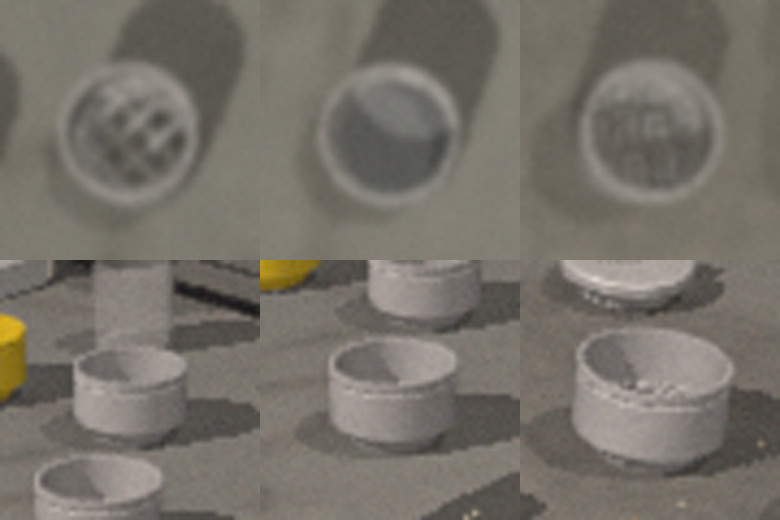

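Run:
```python
from h import *
t=cv2.imread("pics/top0.png"); s=cv2.imread("pics/scene0.png")
def c(im,x,y,h,sz=380):
    o=cv2.resize(im[y-h:y+h,x-h:x+h],(sz,290 if 0 else sz),interpolation=cv2.INTER_CUBIC).astype(float)
    lo,hi=np.percentile(o,2),np.percentile(o,99); return np.clip((o-lo)/(hi-lo)*255,0,255).astype(np.uint8)
z=lambda L:np.hstack(L)
cv2.imwrite("pics/c2.png",cv2.resize(np.vstack([z([c(t,*p,17) for p in [(230,208),(436,248),(275,262)]]),z([c(t,348,262,26),c(t,394,196,26),c(s,433,299,28)])]),(790,527)))
```

```text
(no output)
```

View pics/c2.png

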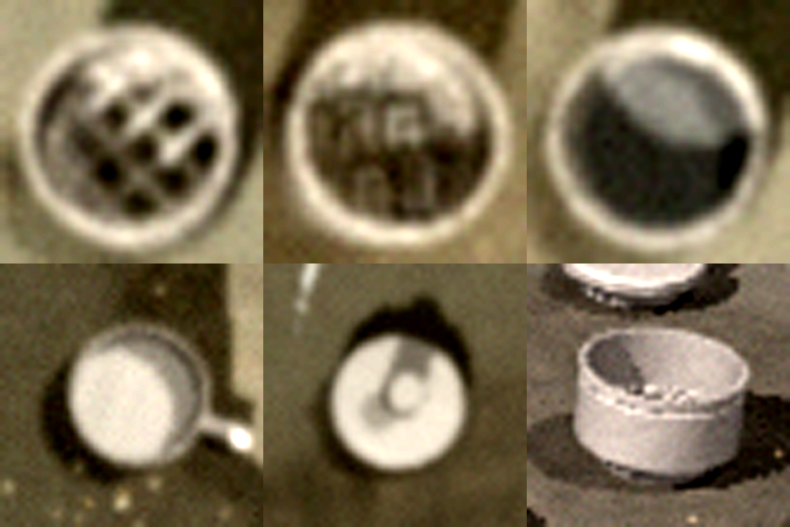

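```bash
cat >> h.py <<'E'
def ring(n,p,r0,r1,asp=1.0,im=None,up=8,mode="edge",it=3):
    # radial search on upsampled smoothed gray: outermost strong edge (bright inside -> dark outside) ; returns fitted ellipse
    g=cv2.GaussianBlur(cv2.cvtColor(im,cv2.COLOR_BGR2GRAY).astype(np.float32),(0,0),0.7)
    p=np.array(p,float)
    for k in range(it):
        pts=[]
        for a in np.linspace(0,2*np.pi,72,endpoint=False):
            rr=np.arange(r0,r1,0.1); x=p[0]+rr*np.cos(a); y=p[1]+asp*rr*np.sin(a)
            v=cv2.remap(g,x.astype(np.float32)[None],y.astype(np.float32)[None],cv2.INTER_CUBIC)[0]
            i=np.argmax(v) if mode=="peak" else np.argmin(np.gradient(v))
            if 0<i<len(rr)-1: pts.append((x[i],y[i]))
        pts=np.array(pts,np.float32)
        for _ in range(3):
            e=cv2.fitEllipse(pts); c=np.array(e[0])
            d=np.hypot(pts[:,0]-c[0],(pts[:,1]-c[1])/asp); m=np.median(d); keep=abs(d-m)<max(0.6,1.5*np.median(abs(d-m)))
            if keep.sum()<20: break
            pts=pts[keep]
        p=c
    return e,len(pts)
E
python3 - <<'E'
from h import *
t=cv2.imread("pics/top0.png")
for n,p,z in [("fine",(275,262),38),("med",(436,248),38),("coarse",(230,208),38),("pan",(348,262),30),("lid",(394,196),17)]:
    for mode in("peak","edge"):
        e,k=ring("top",p,10,17,im=t,mode=mode); print(n,mode,np.round(e[0],2),np.round(e[1],1),k,ray("top",e[0],z).round(1), "exp dia",round(60*455.5/(1030-z),1))
s=cv2.imread("pics/scene0.png")
# predicted scene rims for check
for n,c in dict(fine=(437,37,38),med=(461,-319,38),coarse=(559,137,38),pan=(434,-125,30),lid=(580,-231,17)).items(): print(n,proj("scene",c).round(1))
c=lambda im,x,y,h:cv2.resize(im[y-h:y+h,x-h:x+h],(395,395),interpolation=cv2.INTER_CUBIC)
cv2.imwrite("pics/pl.png",np.hstack([c(s,340,278,35),c(s,428,268,35)]))
E
```

```text
fine peak [274.57 263.  ] [25.6 26.7] 49 [433.9  36.8  38. ] exp dia 27.6
fine edge [274.29 262.49] [28.7 29. ] 69 [435.   37.4  38. ] exp dia 27.6
med peak [436.11 248.52] [25.4 26.8] 43 [ 459.5 -317.5   38. ] exp dia 27.6
med edge [435.93 248.06] [29.  29.2] 62 [ 460.5 -317.1   38. ] exp dia 27.6
coarse peak [228.66 208.06] [25.1 26.5] 58 [557.9 138.   38. ] exp dia 27.6
coarse edge [229.   207.98] [28.2 28.4] 51 [558.  137.3  38. ] exp dia 27.6Traceback (most recent call last):
  File "<stdin>", line 5, in <module>
  File "h.py", line 23, in ring
    e=cv2.fitEllipse(pts); c=np.array(e[0])
cv2.error: OpenCV(4.12.0) /io/opencv/modules/imgproc/src/shapedescr.cpp:361: error: (-201:Incorrect size of input array) There should be at least 5 points to fit the ellipse in function 'fitEllipseNoDirect'
```

Run:
```python
from h import *
t=cv2.imread("pics/top0.png");s=cv2.imread("pics/scene0.png")
for n,p,z in [("pan",(347,263),30),("lid",(394,196),17),("pan",(348,262),30)]:
    try:
        e,k=ring("top",p,11,17,im=t,it=1); print(n,np.round(e[0],2),np.round(e[1],1),k,ray("top",e[0],z).round(1))
    except Exception as x: print(n,"fail")
    x,y=p;h=26
    g=cv2.resize(cv2.cvtColor(t,6)[y-h:y+h,x-h:x+h],None,fx=8,fy=8,interpolation=cv2.INTER_CUBIC)
    c=cv2.HoughCircles(g,cv2.HOUGH_GRADIENT_ALT,1.5,20,param1=100,param2=0.6,minRadius=90,maxRadius=130)
    if c is not None:
      for q in c.reshape(-1,c.shape[-1])[:4]:
        u=(q[0]+.5)/8-.5+x-h,(q[1]+.5)/8-.5+y-h; print("hough",n,np.round(u,2),q[2]/8,ray("top",u,z).round(1))
c=lambda im,x,y,h:cv2.resize(im[y-h:y+h,x-h:x+h],(395,395),interpolation=cv2.INTER_CUBIC)
o=np.hstack([c(t,348,262,26),c(s,340,278,35)])
cv2.imwrite("pics/pl.png",o)
for n,c in dict(fine=(435,37,38),med=(460.5,-317,38),coarse=(558,137,38),pan=(434,-125,30),lid=(580,-231,17)).items(): print(n,proj("scene",c).round(1))
```

```text
pan [349.24 261.64] [27.4 28.2] 41 [ 434.5 -127.3   30. ]
lid [394.12 196.99] [26.1 26.2] 65 [ 580.  -233.5   17. ]
pan [349.33 261.31] [27.9 28.3] 48 [ 435.2 -127.5   30. ]
fine [277.5 241.5]
med [435.1 291.7]
coarse [284.5 215.2]
pan [338.2 268.1]
lid [427.4 266.8]
```

View pics/pl.png

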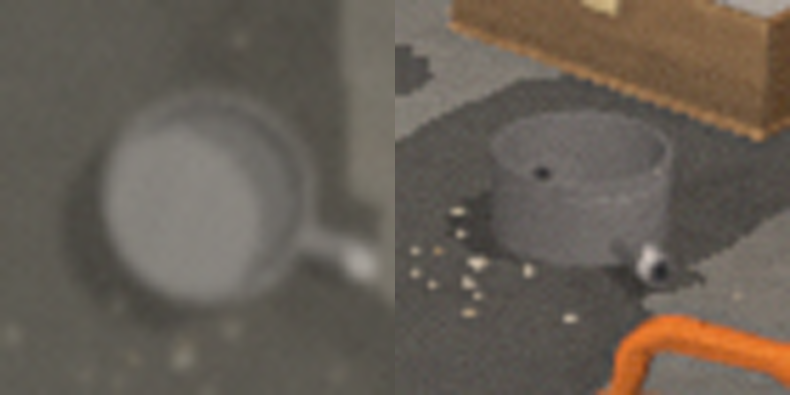

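```bash
cat >> h.py <<'E'
from scipy.spatial.transform import Rotation as Ro
def go(target):
    s=env.get_state(); w,x,y,z=s["eef_rot"]; R=Ro.from_quat([x,y,z,w])
    D=Ro.from_matrix(np.array([[-1,0,0],[0,1,0],[0,0,-1.]]))
    print("t",round(s["clock"],2),"pos",s["position"].round(1),"open",round(float(s["opening"]),1),"F",s["force"].round(1))
    d=R.inv().apply(np.array(target,float)-s["position"])/100
    print("shift",d.round(3),"turn",((R.inv()*D).as_rotvec()/0.5).round(3))
E
python3 -c "
from h import *
go((435,37,200))"
```

```text
t 0.1 pos [211.2 587.8 230.5] open 85.4 F [-0.2  0.3  0.4]
shift [-3.968 -4.427  0.312] turn [-0.003 -0.001 -0.69 ]
```

>>> step_arm(
  increments=[
    [[-0.45,-0.5,0],[0,0,-0.3],1],
    [[-0.9,-1,0],[0,0,-0.69],1],
    [[-0.9,-1,0],[0,0,-0.69],1],
    [[-0.9,-1,0],[0,0,-0.69],1],
  ],
)

```text
clock: 0.6
position: [262.5, 462.9, 230.9]
eef_rot: [-0.0, 0.001, 1.0, -0.001]
force: [-1.5, 1.6, -0.4]
opening: 85.6
```

```bash
python3 -c "
from h import *
go((435,37,150)); print(env.get_state()['qpos'].round(2))"
```

```text
t 0.6 pos [262.5 462.9 230.9] open 85.6 F [-1.5  1.6 -0.4]
shift [-1.737 -4.253  0.813] turn [-0.002 -0.001 -0.005]
[-0.87  0.37 -0.32  1.74  0.13  1.05  0.32]
```

>>> step_arm(
  increments=[
    [[-0.35,-0.5,0],[0,0,0],1],
    [[-0.7,-1,0.1],[0,0,0],1],
    [[-0.7,-1,0.1],[0,0,0],1],
    [[-0.7,-1,0.1],[0,0,0],1],
  ],
)

```text
clock: 1.1
position: [331.6, 364.6, 221.0]
eef_rot: [-0.001, 0.001, 1.0, 0.0]
force: [0.2, 0.6, 1.4]
opening: 85.9
```

>>> step_arm(
  increments=[
    [[-0.25,-0.5,0],[0,0,0],1],
    [[-0.5,-1,0.1],[0,0,0],1],
    [[-0.5,-1,0.1],[0,0,0],1],
    [[-0.5,-1,0.1],[0,0,0],1],
  ],
)

```text
clock: 1.6
position: [380.7, 266.8, 211.1]
eef_rot: [-0.001, -0.0, 1.0, 0.001]
force: [0.3, 1.0, -0.5]
opening: 85.2
```

>>> step_arm(
  increments=[
    [[-0.2,-0.5,0],[0,0,0],1],
    [[-0.4,-1,0.1],[0,0,0],1],
    [[-0.4,-1,0.1],[0,0,0],1],
    [[-0.4,-1,0.1],[0,0,0],1],
  ],
)

```text
clock: 2.1
position: [420.4, 169.3, 201.1]
eef_rot: [-0.0, -0.001, 1.0, 0.001]
force: [0.2, 0.2, -0.9]
opening: 85.1
```

>>> step_arm(
  increments=[
    [[0,-0.5,0],[0,0,0],1],
    [[-0.1,-1,0.1],[0,0,0],1],
    [[-0.1,-1,0.1],[0,0,0],1],
    [[-0.1,-1,0.1],[0,0,0],1],
  ],
)

```text
clock: 2.6
position: [430.8, 71.7, 191.1]
eef_rot: [-0.0, -0.003, 1.0, 0.002]
force: [0.9, 0.2, 0.2]
opening: 85.4
```

```bash
python3 -c "
from h import *
go((435,37,150)); print(env.get_state()['qpos'].round(2))"
```

```text
t 2.6 pos [430.8  71.7 191.1] open 85.4 F [0.9 0.2 0.2]
shift [-0.04  -0.349  0.41 ] turn [ 0.008 -0.001  0.012]
[-0.08  0.26 -0.18  2.03  0.06  0.85  1.29]
```

>>> step_arm(
  increments=[
    [[-0.04,-0.35,0.2],[0,0,0],1],
    [[-0.04,-0.35,0.6],[0.01,0,0.01],1],
    [[-0.04,-0.35,1],[0.01,0,0.01],1],
    [[-0.04,-0.35,1],[0.01,0,0.01],1],
  ],
)

```text
clock: 3.1
position: [433.4, 39.3, 89.4]
eef_rot: [-0.003, -0.002, 1.0, -0.0]
force: [-0.4, 0.3, -0.1]
opening: 85.3
```

```bash
python3 -c "
from h import *
go((435,37,12))
t=optics.camera('top');s=optics.camera('scene')
c=lambda im,x,y,h:cv2.resize(im[y-h:y+h,x-h:x+h],(395,395),interpolation=cv2.INTER_CUBIC)
cv2.imwrite('pics/a1.png',np.hstack([c(t,275,262,50),c(s,276,240,60)])[:,:,::-1])"
```

```text
t 3.1 pos [433.4  39.3  89.4] open 85.3 F [-0.4  0.3 -0.1]
shift [-0.02  -0.022  0.774] turn [-0.001 -0.011  0.01 ]
```

View pics/a1.png

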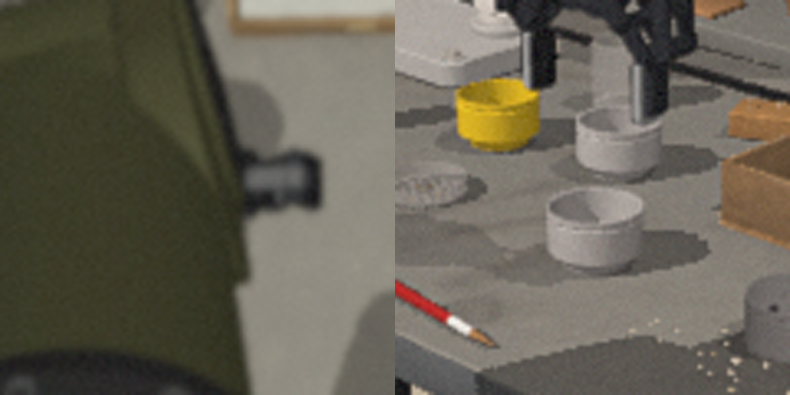

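>>> step_arm(
  increments=[
    [[-0.02,-0.02,0.25],[0,-0.01,0.01],1],
    [[-0.02,-0.02,0.5],[0,-0.01,0.01],1],
    [[-0.02,-0.02,0.7],[0,-0.01,0.01],1],
    [[-0.02,-0.02,0.77],[0,-0.01,0.01],1],
    [[-0.02,-0.02,0.77],[0,-0.01,0.01],1],
    [[-0.02,-0.02,0.77],[0,-0.01,0.01],1],
  ],
)

```text
clock: 3.95
position: [438.0, 37.0, 15.7]
eef_rot: [0.003, 0.001, 1.0, -0.0]
force: [-0.6, 0.2, -0.1]
opening: 85.3
```

```bash
python3 -c "
from h import *
go((435,37,12))"
```

```text
t 3.95 pos [438.   37.   15.7] open 85.3 F [-0.6  0.2 -0.1]
shift [ 0.03  -0.     0.037] turn [-0.     0.013 -0.003]
```

>>> step_arm(
  increments=[
    [[0.03,0,0.04],[0,0.01,0],1],
    [[0.03,0,0.04],[0,0.01,0],1],
    [[0.03,0,0.04],[0,0.01,0],1],
  ],
)

```text
clock: 4.32
position: [435.0, 37.0, 11.8]
eef_rot: [0.001, 0.001, 1.0, -0.0]
force: [0.8, 0.7, 1.0]
opening: 85.4
```

```bash
python3 -c "
from h import *
go((435,37,12))"
```

```text
t 4.33 pos [435.   37.   11.8] open 85.4 F [0.8 0.7 1. ]
shift [ 0.     0.    -0.002] turn [-0.     0.003 -0.003]
```

>>> step_arm(
  increments=[
    [[0,0,0],[0,0,0],-1],
    [[0,0,0],[0,0,0],-1],
    [[0,0,0],[0,0,0],-1],
    [[0,0,0],[0,0,0],-1],
    [[0,0,0],[0,0,0],-1],
    [[0,0,0],[0,0,0],-1],
  ],
  grip_force=30,
)

```text
clock: 5.08
position: [435.1, 37.0, 12.2]
eef_rot: [0.001, 0.001, 1.0, -0.0]
force: [-1.1, -0.5, 6.5]
opening: 59.8
```

```bash
python3 -c "
from h import *
go((435,37,112))"
```

```text
t 5.08 pos [435.1  37.   12.2] open 59.8 F [-1.1 -0.5  6.5]
shift [-0.     0.    -0.998] turn [-0.     0.004 -0.003]
```

>>> step_arm(
  increments=[
    [[0,0,-0.2],[0,0,0],-1],
    [[0,0,-0.5],[0,0,0],-1],
    [[0,0,-0.9],[0,0,0],-1],
    [[0,-0.3,-0.9],[0,0,0],-1],
    [[0,-0.6,-0.9],[0,0,0],-1],
    [[0,-0.9,-0.9],[0,0,0],-1],
    [[0,-0.9,-0.9],[0,0,0],-1],
  ],
)

```text
clock: 5.95
position: [434.4, -55.3, 102.1]
eef_rot: [0.001, 0.003, 1.0, -0.0]
force: [-0.1, 0.1, -1.3]
opening: 59.7
```

```bash
python3 -c "
from h import *
go((434.5,-126.5,70))
cv2.imwrite('pics/a2.png',optics.camera('scene')[150:390,150:470,::-1].repeat(2,0).repeat(2,1))"
```

```text
t 5.95 pos [434.4 -55.3 102.1] open 59.7 F [-0.1  0.1 -1.3]
shift [-0.004 -0.712  0.321] turn [-0.002  0.003 -0.011]
```

View pics/a2.png

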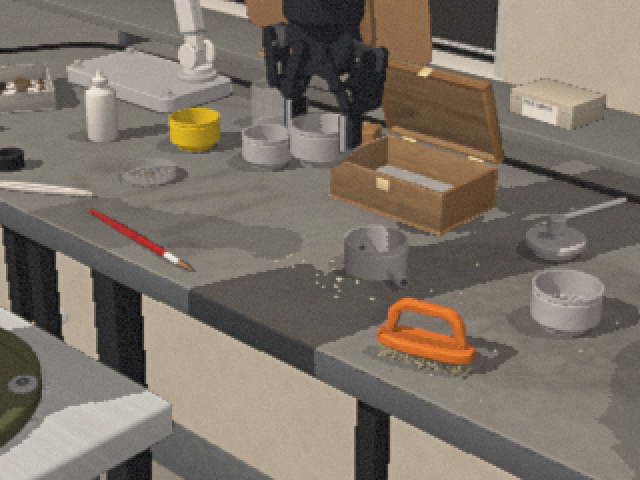

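Held level in the jaws at (318,137) in the doubled crop; the pan is at (376,253), undisturbed. Now over the pan.

>>> step_arm(
  increments=[
    [[0,-0.25,0],[0,0,0],-1],
    [[0,-0.5,0],[0,0,0],-1],
    [[0,-0.71,0],[0,0,0],-1],
    [[0,-0.71,0.2],[0,0,0],-1],
    [[0,-0.71,0.3],[0,0,0],-1],
    [[0,-0.71,0.3],[0,0,0],-1],
    [[0,-0.71,0.3],[0,0,0],-1],
  ],
)

```text
clock: 6.88
position: [434.6, -124.3, 72.4]
eef_rot: [0.001, 0.001, 1.0, -0.0]
force: [0.3, 0.1, -0.7]
opening: 59.3
```

```bash
python3 -c "
from h import *
go((434.5,-126.5,34))
cv2.imwrite('pics/a3.png',cv2.resize(optics.camera('scene')[210:310,270:410,::-1],(780,557),interpolation=cv2.INTER_CUBIC))"
```

```text
t 6.88 pos [ 434.6 -124.3   72.4] open 59.3 F [ 0.3  0.1 -0.7]
shift [ 0.001 -0.022  0.384] turn [-0.     0.003 -0.006]
```

View pics/a3.png

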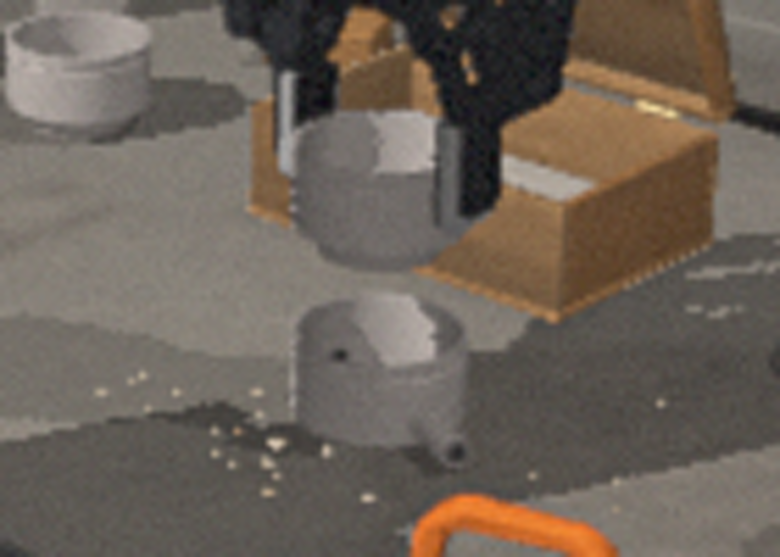

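```bash
python3 -c "
from h import *
for P in [(434.5,-126.5,30),(434.6,-124.3,98),(434.6,-124.3,71)]: 
  p=proj('scene',P); print((p-[270,210])*5.571)
s=cv2.imread('pics/a3.png',0)
for r in (150,200,230,380,400): 
  g=np.gradient(cv2.GaussianBlur(s,(0,0),3)[r].astype(float)); print(r,[ (i,round(g[i],1)) for i in range(270,500) if abs(g[i])>2 and abs(g[i])>=abs(g[i-5:i+6]).max()])
"
```

```text
[384.07550284 324.56721288]
[385.15610603 135.76464189]
[382.76873836 211.06453013]
150 [(278, np.float64(8.5)), (279, np.float64(8.5)), (294, np.float64(-6.5)), (295, np.float64(-6.5)), (377, np.float64(4.0)), (378, np.float64(4.0)), (379, np.float64(4.0)), (380, np.float64(4.0)), (381, np.float64(4.0)), (434, np.float64(-9.0)), (460, np.float64(-5.5)), (461, np.float64(-5.5))]
200 [(429, np.float64(-3.5)), (430, np.float64(-3.5)), (431, np.float64(-3.5)), (432, np.float64(-3.5)), (440, np.float64(3.0)), (441, np.float64(3.0)), (458, np.float64(-6.5)), (459, np.float64(-6.5)), (496, np.float64(8.0))]
230 [(296, np.float64(-3.0)), (297, np.float64(-3.0)), (298, np.float64(-3.0)), (299, np.float64(-3.0))]
380 [(286, np.float64(3.5)), (287, np.float64(3.5)), (288, np.float64(3.5)), (297, np.float64(-6.0)), (466, np.float64(-2.5)), (467, np.float64(-2.5))]
400 [(288, np.float64(4.0)), (296, np.float64(-5.5)), (297, np.float64(-5.5)), (460, np.float64(-2.5)), (461, np.float64(-2.5))]
```

>>> step_arm(
  increments=[
    [[0,-0.02,0.1],[0,0,0],-1],
    [[0,-0.02,0.2],[0,0,0],-1],
    [[0,-0.02,0.3],[0,0,0],-1],
    [[0,-0.02,0.37],[0,0,0],-1],
    [[0,-0.02,0.38],[0,0,0],-1],
    [[0,-0.02,0.38],[0,0,0],-1],
  ],
)

```text
clock: 7.68
position: [434.8, -126.4, 34.4]
eef_rot: [0.001, 0.001, 1.0, -0.0]
force: [0.1, 0.4, -0.4]
opening: 59.9
```

```bash
python3 -c "
from h import *
go((434.5,-126,32))
cv2.imwrite('pics/a4.png',cv2.resize(optics.camera('scene')[210:310,270:410,::-1],(780,557),interpolation=cv2.INTER_CUBIC))"
```

```text
t 7.67 pos [ 434.8 -126.4   34.4] open 59.9 F [ 0.1  0.4 -0.4]
shift [0.003 0.004 0.024] turn [-0.     0.004 -0.006]
```

View pics/a4.png

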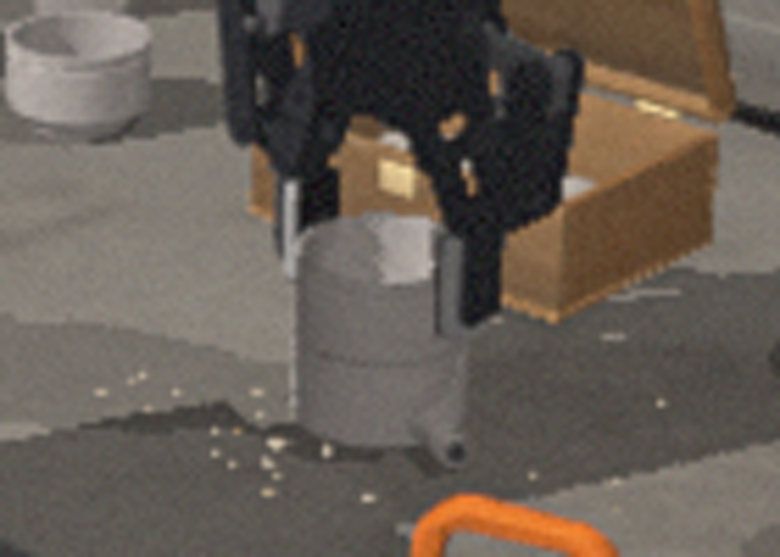

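>>> step_arm(
  increments=[
    [[0,0.01,0],[0,0,0],-1],
    [[0,0.01,0.01],[0,0,0],-1],
    [[0,0.01,0.02],[0,0,0],-1],
    [[0,0.01,0.025],[0,0,0],-1],
    [[0,0.01,0.025],[0,0,0],-1],
  ],
)

```text
clock: 8.35
position: [434.9, -125.5, 32.2]
eef_rot: [0.001, 0.001, 1.0, -0.0]
force: [0.5, 0.9, 2.3]
opening: 59.8
```

>>> step_arm(
  increments=[
    [[0,0,0.005],[0,0,0],0.5],
    [[0,0,0.005],[0,0,0],1],
    [[0,0,0],[0,0,0],1],
    [[0,0,0],[0,0,0],1],
    [[0,0,-0.2],[0,0,0],1],
    [[0,0,-0.5],[0,0,0],1],
    [[0,0,-1],[0,0,0],1],
    [[0,0,-1],[0,0,0],1],
  ],
)

```text
clock: 9.35
position: [436.6, -125.9, 135.2]
eef_rot: [0.004, 0.002, 1.0, -0.001]
force: [0.6, -0.6, 0.2]
opening: 85.4
```

```bash
python3 -c "
from h import *
go((460,-317,120))
cv2.imwrite('pics/a5.png',cv2.resize(optics.camera('scene')[210:310,270:410,::-1],(780,557),interpolation=cv2.INTER_CUBIC))"
```

```text
t 9.35 pos [ 436.6 -125.9  135.2] open 85.4 F [ 0.6 -0.6  0.2]
shift [-0.239 -1.91   0.158] turn [-0.004  0.017 -0.006]
```

View pics/a5.png

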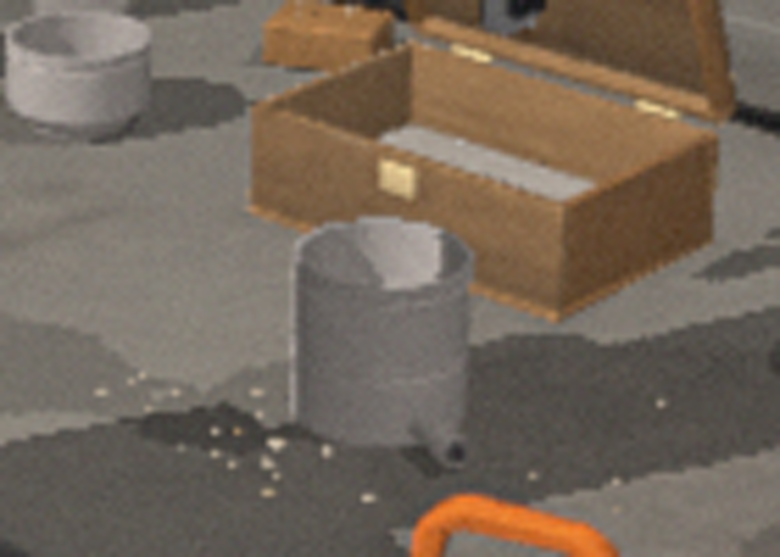

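>>> step_arm(
  increments=[
    [[-0.1,-0.5,0],[0,0,0],1],
    [[-0.24,-1,0.1],[0,0.01,-0.01],1],
    [[-0.24,-1,0.15],[0,0.01,-0.01],1],
    [[-0.24,-1,0.15],[0,0.01,-0.01],1],
  ],
)

```text
clock: 9.9
position: [458.1, -225.0, 117.2]
eef_rot: [-0.001, -0.001, 1.0, 0.0]
force: [-0.8, 0.9, 0.3]
opening: 85.4
```

>>> step_arm(
  increments=[
    [[0,-0.5,0],[0,0,0],1],
    [[0,-0.93,0],[0,0,0],1],
    [[0,-0.93,0.3],[0,0,0],1],
    [[0,-0.93,0.4],[0,0,0],1],
    [[0,-0.93,0.4],[0,0,0],1],
  ],
)

```text
clock: 10.52
position: [458.0, -316.1, 76.7]
eef_rot: [-0.002, -0.002, 1.0, 0.001]
force: [0.3, 0.4, 0.1]
opening: 85.1
```

```bash
python3 -c "
from h import *
go((460,-317,12));print(env.get_state()['qpos'].round(2))
t=cv2.cvtColor(optics.camera('top'),4)
cv2.imwrite('pics/a6.png',cv2.resize(cv2.cvtColor(optics.camera('scene'),4)[230:350,360:520],(780,585),interpolation=cv2.INTER_CUBIC));cv2.imwrite('pics/t6.png',t)"
```

```text
t 10.53 pos [ 458.  -316.1   76.7] open 85.1 F [0.3 0.4 0.1]
shift [-0.022 -0.011  0.647] turn [ 0.005 -0.008  0.007]
[ 0.65  0.57 -0.14  1.87  0.11  0.71  2.02]
```

View pics/a6.png

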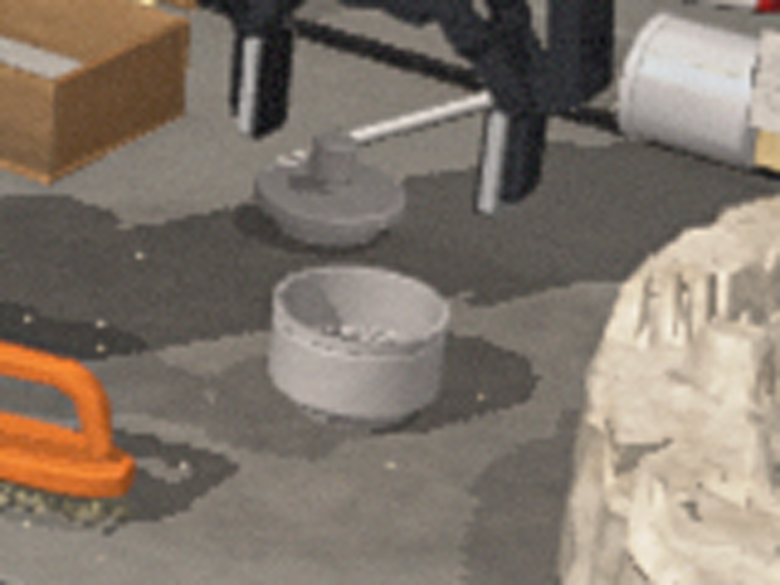

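View pics/t6.png

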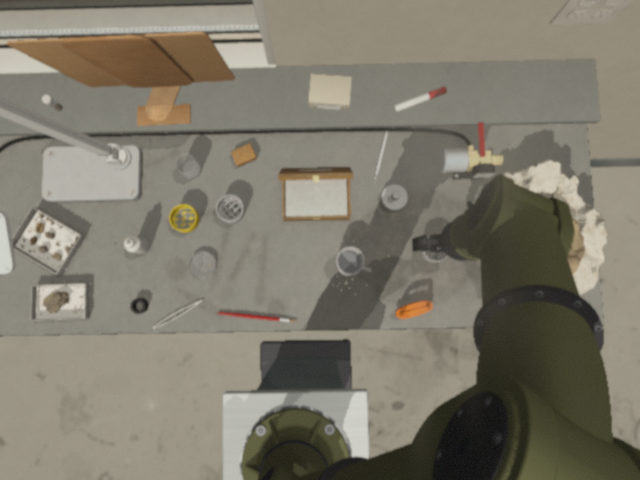

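```bash
python3 -c "
from h import *
cv2.imwrite('pics/a7.png',cv2.cvtColor(optics.camera('scene'),4))"
```

```text
(no output)
```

View pics/a7.png

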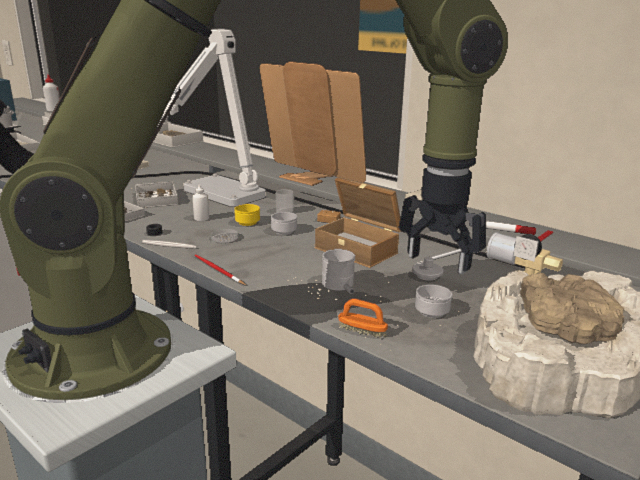

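>>> step_arm(
  increments=[
    [[-0.02,-0.01,0.25],[0,0,0],1],
    [[-0.02,-0.01,0.45],[0,-0.01,0.01],1],
    [[-0.02,-0.01,0.65],[0,-0.01,0.01],1],
    [[-0.02,-0.01,0.65],[0,-0.01,0.01],1],
    [[-0.02,-0.01,0.65],[0,-0.01,0.01],1],
    [[-0.02,-0.01,0.65],[0,-0.01,0.01],1],
  ],
)

```text
clock: 11.42
position: [461.5, -318.7, 14.2]
eef_rot: [0.003, 0.001, 1.0, -0.0]
force: [-0.7, 0.9, -0.3]
opening: 85.4
```

```bash
python3 -c "
from h import *
go((460,-317,12))
cv2.imwrite('pics/a8.png',cv2.resize(cv2.cvtColor(optics.camera('scene'),4)[230:350,360:520],(780,585),interpolation=cv2.INTER_CUBIC))"
```

```text
t 11.43 pos [ 461.5 -318.7   14.2] open 85.4 F [-0.7  0.9 -0.3]
shift [0.015 0.017 0.022] turn [-0.002  0.011 -0.004]
```

View pics/a8.png

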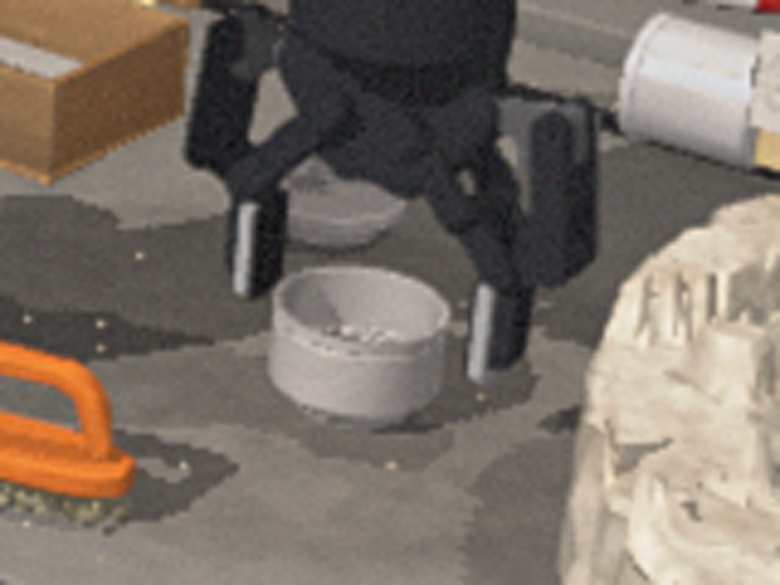

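Jaws straddle the medium sieve (centre about (358,345) in the crop). Correct the last 2 mm and close.

>>> step_arm(
  increments=[
    [[0.015,0.015,0.02],[0,0.01,0],1],
    [[0.015,0.015,0.02],[0,0.01,0],1],
    [[0.015,0.015,0.02],[0,0.01,0],1],
    [[0.015,0.015,0.02],[0,0.01,0],-1],
    [[0.015,0.015,0.02],[0,0.01,0],-1],
    [[0.015,0.015,0.02],[0,0.01,0],-1],
    [[0.015,0.015,0.02],[0,0.01,0],-1],
    [[0.015,0.015,0.02],[0,0.01,0],-1],
    [[0.015,0.015,0.02],[0,0.01,0],-1],
  ],
)

```text
clock: 12.6
position: [459.8, -317.1, 12.3]
eef_rot: [0.0, 0.001, 1.0, -0.0]
force: [-1.2, 1.0, 5.7]
opening: 59.9
```

```bash
python3 -c "
from h import *
go((460,-317,12))"
```

```text
t 12.6 pos [ 459.8 -317.1   12.3] open 59.9 F [-1.2  1.   5.7]
shift [-0.002  0.001  0.003] turn [-0.002  0.    -0.004]
```

>>> step_arm(
  increments=[
    [[0,0,-0.2],[0,0,0],-1],
    [[0,0,-0.5],[0,0,0],-1],
    [[0,0,-1],[0,0,0],-1],
    [[0,0.3,-1],[0,0,0],-1],
    [[0.12,0.6,-1],[0,0,0],-1],
    [[0.24,0.9,-1],[0,0,0],-1],
    [[0.24,0.9,-1],[0,0,0],-1],
  ],
)

```text
clock: 13.48
position: [435.1, -224.6, 112.2]
eef_rot: [-0.001, -0.0, 1.0, 0.0]
force: [0.9, -0.9, -0.6]
opening: 59.5
```

```bash
python3 -c "
from h import *
go((435,-125.5,105))
t=cv2.imread('pics/t6.png')
for m in ('peak','edge'):
  e,k=ring('top',(350,261),10,17,im=t,mode=m);print(np.round(e[0],2),np.round(e[1],1),k,ray('top',e[0],58).round(1))"
```

```text
t 13.47 pos [ 435.1 -224.6  112.2] open 59.5 F [ 0.9 -0.9 -0.6]
shift [-0.     0.991  0.072] turn [ 0.001 -0.002  0.002]
[349.66 261.02] [25.9 27. ] 64 [ 434.2 -126.3   58. ]
[349.79 260.81] [29.3 29.8] 58 [ 434.7 -126.6   58. ]
```

>>> step_arm(
  increments=[
    [[0,0.3,0],[0,0,0],-1],
    [[0,0.7,0],[0,0,0],-1],
    [[0,0.99,0],[0,0,0],-1],
    [[0,0.99,0],[0,0,0],-1],
    [[0,0.99,0.1],[0,0,0],-1],
    [[0,0.99,0.1],[0,0,0],-1],
    [[0,0.99,0.1],[0,0,0],-1],
  ],
)

```text
clock: 14.35
position: [434.8, -126.4, 101.9]
eef_rot: [-0.001, 0.0, 1.0, 0.0]
force: [0.8, 0.9, -0.7]
opening: 59.8
```

```bash
python3 -c "
from h import *
go((434.9,-125.6,63))"
```

```text
t 14.35 pos [ 434.8 -126.4  101.9] open 59.8 F [ 0.8  0.9 -0.7]
shift [-0.002  0.008  0.389] turn [ 0.001 -0.004 -0.001]
```

>>> step_arm(
  increments=[
    [[0,0.01,0.1],[0,0,0],-1],
    [[0,0.01,0.2],[0,0,0],-1],
    [[0,0.01,0.3],[0,0,0],-1],
    [[0,0.01,0.37],[0,0,0],-1],
    [[0,0.01,0.39],[0,0,0],-1],
    [[0,0.01,0.39],[0,0,0],-1],
  ],
)

```text
clock: 15.1
position: [434.8, -125.4, 62.8]
eef_rot: [-0.001, 0.0, 1.0, 0.0]
force: [0.7, -0.5, -0.7]
opening: 59.4
```

```bash
python3 -c "
from h import *
go((434.9,-125.6,60.3))
cv2.imwrite('pics/a9.png',cv2.resize(cv2.cvtColor(optics.camera('scene'),4)[190:310,270:430],(780,585),interpolation=cv2.INTER_CUBIC))"
```

```text
t 15.1 pos [ 434.8 -125.4   62.8] open 59.4 F [ 0.7 -0.5 -0.7]
shift [-0.001 -0.002  0.025] turn [ 0.001 -0.004 -0.001]
```

View pics/a9.png

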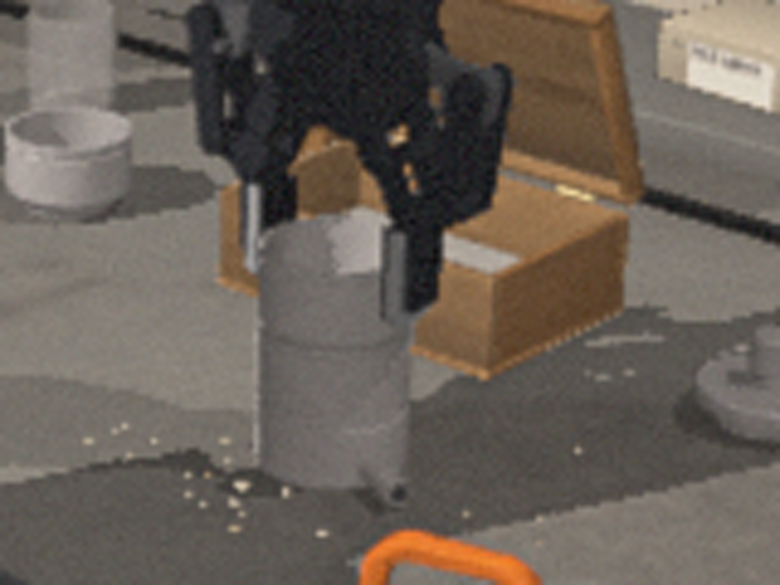

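Aligned with the stack edges (258–410 px in the crop). Lower 2.5 mm, release, and retreat.

>>> step_arm(
  increments=[
    [[0,0,0.01],[0,0,0],-1],
    [[0,0,0.02],[0,0,0],-1],
    [[0,0,0.025],[0,0,0],-1],
    [[0,0,0.025],[0,0,0],-1],
  ],
)

```text
clock: 15.65
position: [434.8, -125.4, 60.5]
eef_rot: [-0.001, 0.0, 1.0, 0.0]
force: [-0.4, 0.3, -1.9]
opening: 60.0
```

>>> step_arm(
  increments=[
    [[0,0,0.005],[0,0,0],0.5],
    [[0,0,0.005],[0,0,0],1],
    [[0,0,0],[0,0,0],1],
    [[0,0,0],[0,0,0],1],
    [[0,0,-0.2],[0,0,0],1],
    [[0,0,-0.5],[0,0,0],1],
    [[0,0,-1],[0,0,0],1],
    [[0,0,-1],[0,0,0],1],
  ],
)

```text
clock: 16.65
position: [437.0, -125.9, 163.7]
eef_rot: [0.002, 0.0, 1.0, -0.001]
force: [0.2, -0.3, -0.4]
opening: 85.4
```

```bash
python3 -c "
from h import *
go((558,137.3,120))
cv2.imwrite('pics/a10.png',cv2.resize(cv2.cvtColor(optics.camera('scene'),4)[190:310,270:430],(780,585),interpolation=cv2.INTER_CUBIC))"
```

```text
t 16.65 pos [ 437.  -125.9  163.7] open 85.4 F [ 0.2 -0.3 -0.4]
shift [-1.206  2.634  0.439] turn [-0.003  0.01  -0.002]
```

View pics/a10.png

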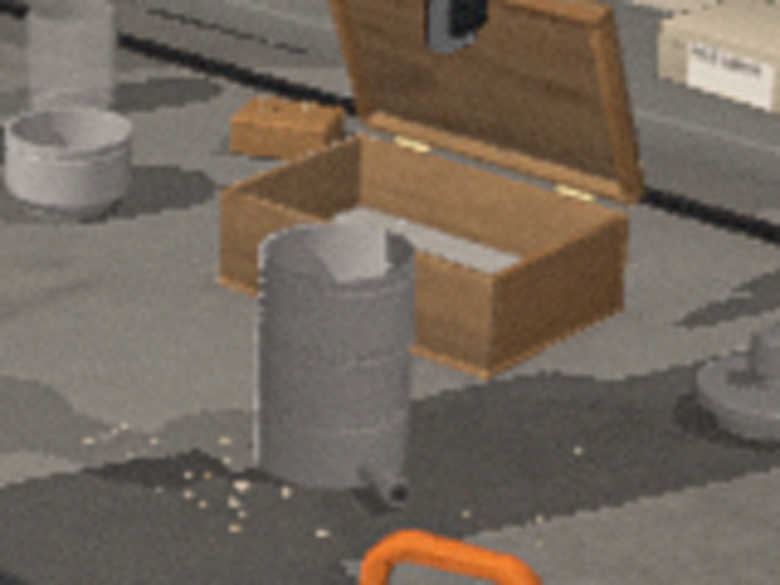

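>>> step_arm(
  increments=[
    [[0,0.5,0],[0,0,0],1],
    [[0,1,0],[0,0,0],1],
    [[0,1,0],[0,0,0],1],
    [[0,1,0],[0,0,0],1],
  ],
)

```text
clock: 17.2
position: [435.5, -26.1, 161.2]
eef_rot: [0.0, 0.0, 1.0, -0.001]
force: [-0.7, 0.1, -1.4]
opening: 85.5
```

>>> step_arm(
  increments=[
    [[0,0.5,0],[0,0,0],1],
    [[-0.1,1,0],[0,0,0],1],
    [[-0.2,1,0],[0,0,0],1],
    [[-0.2,1,0],[0,0,0],1],
  ],
)

```text
clock: 17.7
position: [456.0, 72.2, 160.5]
eef_rot: [-0.0, 0.001, 1.0, -0.001]
force: [-0.0, -0.7, -0.9]
opening: 85.3
```

>>> step_arm(
  increments=[
    [[-0.3,0.5,0],[0,0,0],1],
    [[-0.7,0.6,0],[0,0,0],1],
    [[-1,0.65,0.2],[0,0,0],1],
    [[-1,0.65,0.4],[0,0,0],1],
    [[-1,0.65,0.4],[0,0,0],1],
  ],
)

```text
clock: 18.32
position: [555.0, 134.0, 118.5]
eef_rot: [-0.002, 0.003, 1.0, -0.002]
force: [-0.1, -0.3, -0.5]
opening: 85.6
```

```bash
python3 -c "
from h import *
go((558,137.5,70))
cv2.imwrite('pics/a11.png',cv2.resize(cv2.cvtColor(optics.camera('scene'),4)[140:260,200:360],(780,585),interpolation=cv2.INTER_CUBIC))"
```

```text
t 18.32 pos [555.  134.  118.5] open 85.6 F [-0.1 -0.3 -0.5]
shift [-0.032  0.037  0.485] turn [-0.008 -0.009 -0.011]
```

View pics/a11.png

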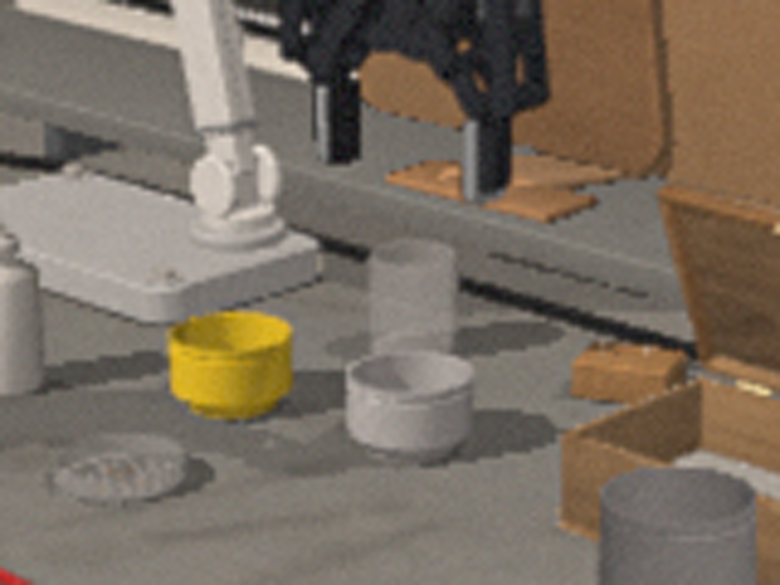

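>>> step_arm(
  increments=[
    [[-0.03,0.035,0.2],[0,0,0],1],
    [[-0.03,0.035,0.5],[-0.01,-0.01,-0.01],1],
    [[-0.03,0.035,0.6],[-0.01,-0.01,-0.01],1],
    [[-0.03,0.035,0.6],[-0.01,-0.01,-0.01],1],
  ],
)

```text
clock: 18.88
position: [558.3, 137.3, 60.1]
eef_rot: [0.001, 0.0, 1.0, 0.001]
force: [0.3, 0.1, 0.4]
opening: 85.2
```

```bash
python3 -c "
from h import *
go((558,137.5,12))
cv2.imwrite('pics/a12.png',cv2.resize(cv2.cvtColor(optics.camera('scene'),4)[140:260,200:360],(780,585),interpolation=cv2.INTER_CUBIC))"
```

```text
t 18.88 pos [558.3 137.3  60.1] open 85.2 F [0.3 0.1 0.4]
shift [0.004 0.001 0.481] turn [ 0.002  0.004 -0.001]
```

View pics/a12.png

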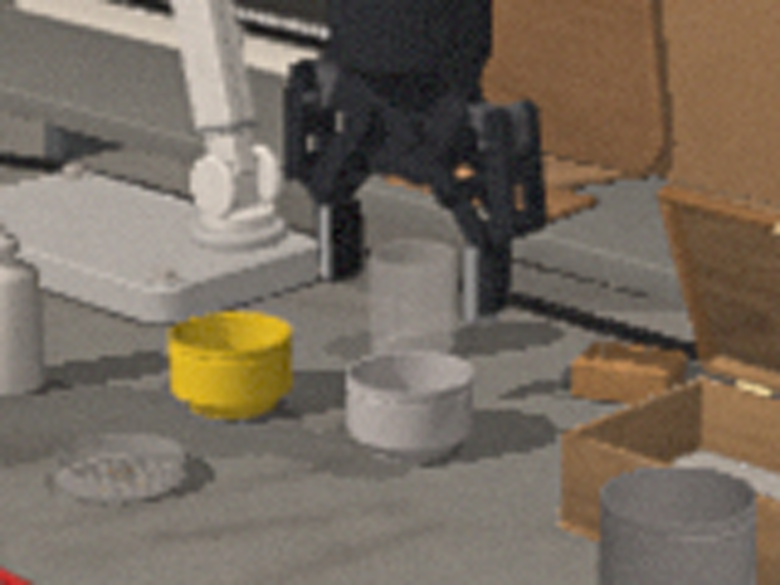

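>>> step_arm(
  increments=[
    [[0,0,0.2],[0,0,0],1],
    [[0,0,0.38],[0,0,0],1],
    [[0,0,0.48],[0,0,0],1],
    [[0,0,0.48],[0,0,0],1],
    [[0,0,0.48],[0,0,0],1],
  ],
)

```text
clock: 19.55
position: [559.5, 137.9, 13.5]
eef_rot: [0.002, 0.0, 1.0, 0.001]
force: [0.8, -0.0, 1.0]
opening: 85.6
```

```bash
python3 -c "
from h import *
go((558,137.5,12))
cv2.imwrite('pics/a13.png',cv2.resize(cv2.cvtColor(optics.camera('scene'),4)[140:260,200:360],(780,585),interpolation=cv2.INTER_CUBIC))"
```

```text
t 19.55 pos [559.5 137.9  13.5] open 85.6 F [ 0.8 -0.   1. ]
shift [ 0.015 -0.004  0.015] turn [ 0.004  0.009 -0.001]
```

View pics/a13.png

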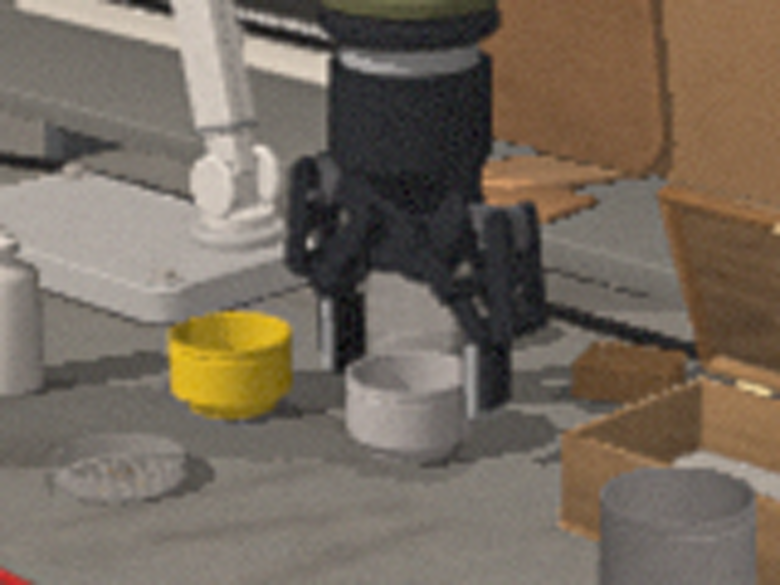

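The jaws straddle the coarse sieve. Fine-correct and close.

>>> step_arm(
  increments=[
    [[0.015,0,0.015],[0,0.01,0],1],
    [[0.015,0,0.015],[0,0.01,0],1],
    [[0.015,0,0.015],[0,0.01,0],-1],
    [[0.015,0,0.015],[0,0.01,0],-1],
    [[0.015,0,0.015],[0,0.01,0],-1],
    [[0.015,0,0.015],[0,0.01,0],-1],
    [[0.015,0,0.015],[0,0.01,0],-1],
    [[0.015,0,0.015],[0,0.01,0],-1],
  ],
)

```text
clock: 20.6
position: [558.0, 137.9, 12.3]
eef_rot: [-0.0, 0.0, 1.0, 0.001]
force: [-2.2, -0.9, 5.7]
opening: 59.6
```

```bash
python3 -c "
from h import *
go((435,137.5,150))"
```

```text
t 20.6 pos [558.  137.9  12.3] open 59.6 F [-2.2 -0.9  5.7]
shift [ 1.231e+00 -1.000e-03 -1.376e+00] turn [ 0.004 -0.001 -0.001]
```

>>> step_arm(
  increments=[
    [[0,0,-0.2],[0,0,0],-1],
    [[0,0,-0.5],[0,0,0],-1],
    [[0,0,-1],[0,0,0],-1],
    [[0.3,0,-1],[0,0,0],-1],
    [[0.7,0,-1],[0,0,0],-1],
    [[1,0,-1],[0,0,0],-1],
    [[1,0,-1],[0,0,0],-1],
  ],
)

```text
clock: 21.48
position: [455.7, 137.5, 112.3]
eef_rot: [-0.001, -0.0, 1.0, 0.001]
force: [0.9, 0.1, -0.9]
opening: 58.8
```

>>> step_arm(
  increments=[
    [[0.1,-0.4,-0.1],[0,0,0],-1],
    [[0.2,-0.8,-0.2],[0,0,0],-1],
    [[0.23,-1,-0.3],[0,0,0],-1],
    [[0.23,-1,-0.3],[0,0,0],-1],
  ],
)

```text
clock: 21.98
position: [433.9, 35.9, 142.8]
eef_rot: [-0.0, 0.001, 1.0, 0.0]
force: [0.6, 0.3, -0.6]
opening: 59.5
```

```bash
python3 -c "
from h import *
go((434.8,-125.5,140))
cv2.imwrite('pics/a14.png',cv2.resize(cv2.cvtColor(optics.camera('scene'),4)[140:320,200:440],(780,585),interpolation=cv2.INTER_CUBIC))"
```

```text
t 21.98 pos [433.9  35.9 142.8] open 59.5 F [ 0.6  0.3 -0.6]
shift [-0.013 -1.614  0.026] turn [ 0.002 -0.001 -0.005]
```

View pics/a14.png

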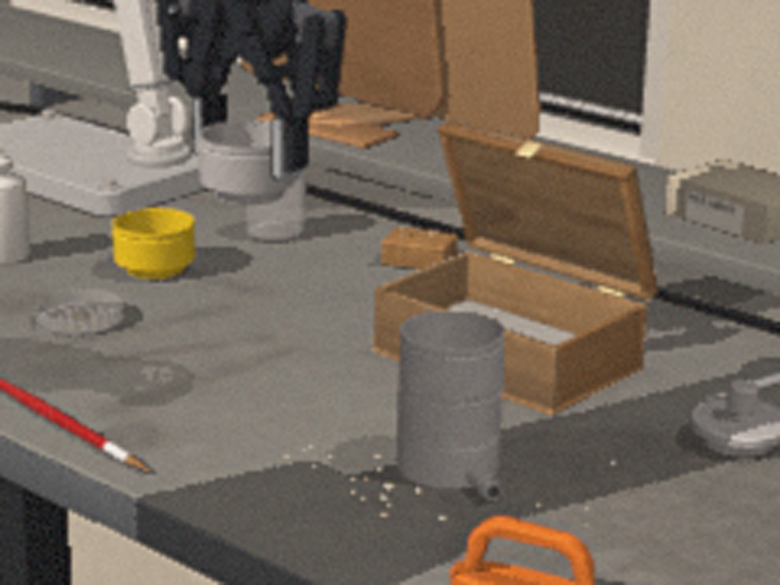

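Coarse sieve held level; others untouched. On to the stack.

>>> step_arm(
  increments=[
    [[0,-0.4,0],[0,0,0],-1],
    [[0,-0.8,0],[0,0,0],-1],
    [[0,-0.8,0],[0,0,0],-1],
  ],
)

```text
clock: 22.4
position: [434.2, -44.6, 141.8]
eef_rot: [-0.001, 0.002, 1.0, 0.0]
force: [-0.2, 0.2, -1.5]
opening: 59.4
```

>>> step_arm(
  increments=[
    [[0,-0.4,0],[0,0,0],-1],
    [[0,-0.8,0],[0,0,0],-1],
    [[0,-0.8,0],[0,0,0],-1],
    [[0,-0.8,0],[0,0,0],-1],
    [[0,-0.8,0.1],[0,0,0],-1],
    [[0,-0.8,0.1],[0,0,0],-1],
  ],
)

```text
clock: 23.15
position: [433.5, -123.3, 130.8]
eef_rot: [-0.001, 0.001, 1.0, 0.001]
force: [-0.5, -0.1, -0.5]
opening: 59.5
```

```bash
python3 -c "
from h import *
go((434.8,-125.5,91))"
```

```text
t 23.15 pos [ 433.5 -123.3  130.8] open 59.5 F [-0.5 -0.1 -0.5]
shift [-0.014 -0.023  0.398] turn [ 0.003 -0.006 -0.005]
```

>>> step_arm(
  increments=[
    [[-0.015,-0.02,0.1],[0,0,0],-1],
    [[-0.015,-0.02,0.2],[0,-0.01,0],-1],
    [[-0.015,-0.02,0.3],[0,-0.01,0],-1],
    [[-0.015,-0.02,0.37],[0,-0.01,0],-1],
    [[-0.015,-0.02,0.39],[0,-0.01,0],-1],
    [[-0.015,-0.02,0.39],[0,-0.01,0],-1],
  ],
)

```text
clock: 23.9
position: [434.9, -125.2, 91.7]
eef_rot: [0.001, 0.001, 1.0, 0.001]
force: [-0.2, 1.0, -1.2]
opening: 59.4
```

```bash
python3 -c "
from h import *
go((434.8,-125.5,88.3))
cv2.imwrite('pics/a15.png',cv2.resize(cv2.cvtColor(optics.camera('scene'),4)[190:310,270:430],(780,585),interpolation=cv2.INTER_CUBIC))"
```

```text
t 23.9 pos [ 434.9 -125.2   91.7] open 59.4 F [-0.2  1.  -1.2]
shift [ 0.001 -0.003  0.034] turn [ 0.003  0.004 -0.004]
```

View pics/a15.png

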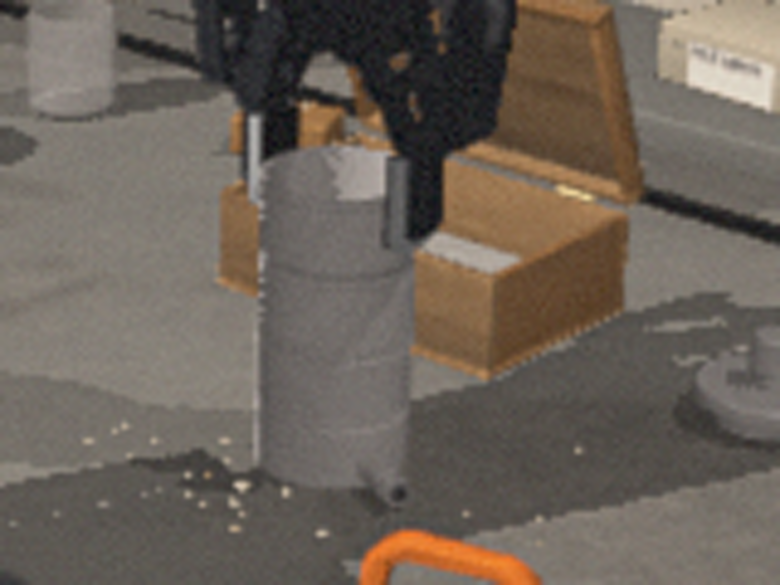

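Aligned again; lower 3.4 mm and release.

>>> step_arm(
  increments=[
    [[0,0,0.01],[0,0,0],-1],
    [[0,0,0.02],[0,0,0],-1],
    [[0,0,0.03],[0,0,0],-1],
    [[0,0,0.034],[0,0,0],-1],
    [[0,0,0.034],[0,0,0],-1],
  ],
)

```text
clock: 24.58
position: [435.0, -125.2, 88.5]
eef_rot: [0.001, 0.001, 1.0, 0.001]
force: [-0.6, -0.0, -0.9]
opening: 59.4
```

>>> step_arm(
  increments=[
    [[0,0,0.005],[0,0,0],0.5],
    [[0,0,0.005],[0,0,0],1],
    [[0,0,0],[0,0,0],1],
    [[0,0,0],[0,0,0],1],
    [[0,0,-0.2],[0,0,0],1],
    [[0,0,-0.5],[0,0,0],1],
    [[0,0,-0.8],[0,0,0],1],
    [[0,0,-0.8],[0,0,0],1],
  ],
)

```text
clock: 25.58
position: [436.1, -125.7, 170.4]
eef_rot: [0.003, 0.001, 1.0, 0.0]
force: [-0.1, -0.3, 0.0]
opening: 85.4
```

```bash
python3 -c "
from h import *
go((580,-233,150))
cv2.imwrite('pics/a16.png',cv2.resize(cv2.cvtColor(optics.camera('scene'),4)[170:320,270:470],(780,585),interpolation=cv2.INTER_CUBIC))"
```

```text
t 25.57 pos [ 436.1 -125.7  170.4] open 85.4 F [-0.1 -0.3  0. ]
shift [-1.441 -1.069  0.213] turn [ 0.001  0.013 -0.005]
```

View pics/a16.png

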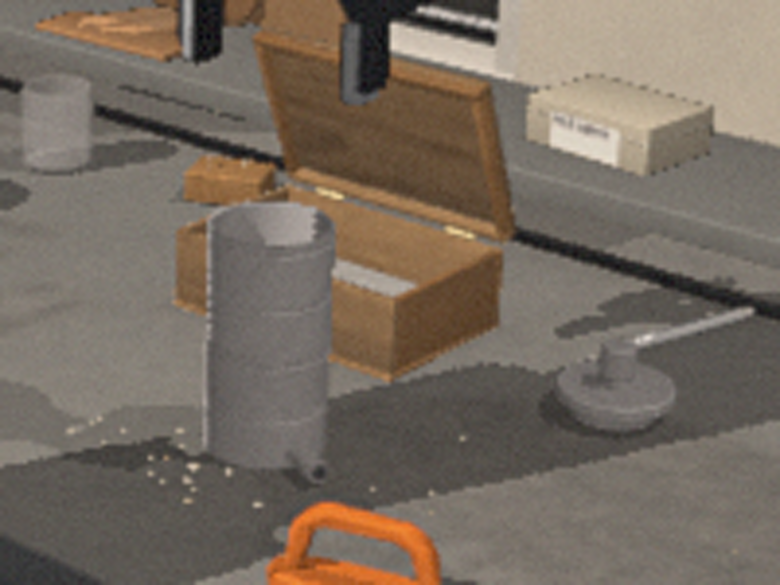

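Run:
```python
from h import *
t=cv2.cvtColor(optics.camera('top'),4);s=cv2.cvtColor(optics.camera('scene'),4)
cv2.imwrite('pics/b1.png',np.hstack([cv2.resize(im[y-h:y+h,x-h:x+h],(395,395),interpolation=cv2.INTER_CUBIC) for im,x,y,h in((t,395,196,20),(s,428,266,22))]))
print(ray("top",(395.6,195.2),38),ray("top",(394.1,197),17))
for P in((580,-233,17),(580,-233,38)): print(proj("top",P),proj("scene",P))
try: print(ring("top",(350,261),10,18,im=t),)
except Exception: print("occl")
```

```text
[ 579.8034607  -233.29661613   38.        ] [ 580.00519469 -233.45407228   17.        ]
[393.89937387 197.00602908] [428.28695365 267.06206666]
[395.46296476 195.11545199] [429.26706141 257.23162231]
(((351.13385009765625, 258.9374694824219), (26.42464828491211, 27.552011489868164), 12.075765609741211), 34)
```

View pics/b1.png

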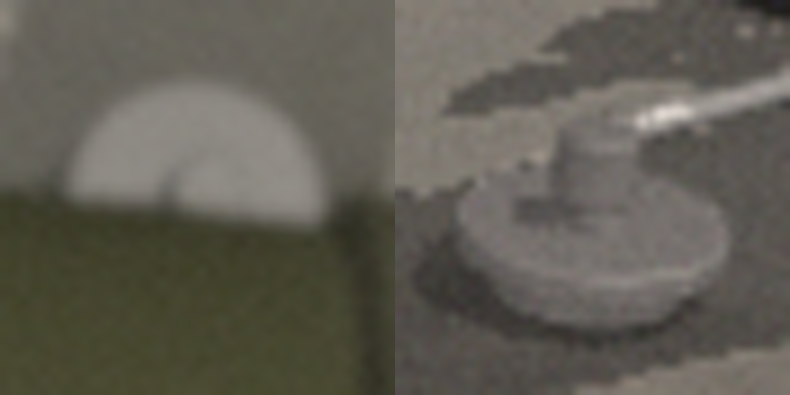

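>>> step_arm(
  increments=[
    [[0,-0.5,0],[0,0,0],1],
    [[-0.2,-1,0],[0,0,0],1],
    [[-0.6,-1,0],[0,0,0],1],
    [[-0.9,-1,0],[0,0,0],0.3],
    [[-0.9,-1,0],[0,0,0],0.3],
  ],
)

```text
clock: 26.35
position: [525.4, -224.7, 166.0]
eef_rot: [0.0, 0.0, 1.0, 0.002]
force: [-1.1, 0.4, 0.3]
opening: 55.9
```

```bash
python3 -c "
from h import *
go((580,-233.3,75))"
```

```text
t 26.35 pos [ 525.4 -224.7  166. ] open 55.9 F [-1.1  0.4  0.3]
shift [-0.545 -0.089  0.91 ] turn [ 0.007  0.001 -0.001]
```

>>> step_arm(
  increments=[
    [[-0.3,-0.09,0.2],[0,0,0],0.3],
    [[-0.55,-0.09,0.5],[0,0,0],0.3],
    [[-0.55,-0.09,0.9],[0,0,0],0.3],
    [[-0.55,-0.09,0.9],[0,0,0],0.3],
    [[-0.55,-0.09,0.9],[0,0,0],0.3],
  ],
)

```text
clock: 26.98
position: [580.1, -233.7, 76.8]
eef_rot: [0.0, 0.0, 1.0, 0.002]
force: [0.7, 0.1, 0.3]
opening: 55.6
```

```bash
python3 -c "
from h import *
go((580,-233.3,21))
cv2.imwrite('pics/b2.png',cv2.resize(cv2.cvtColor(optics.camera('scene'),4)[200:300,370:500],(780,600),interpolation=cv2.INTER_CUBIC))"
```

```text
t 26.98 pos [ 580.1 -233.7   76.8] open 55.6 F [0.7 0.1 0.3]
shift [0.001 0.002 0.558] turn [ 0.006  0.    -0.002]
```

View pics/b2.png

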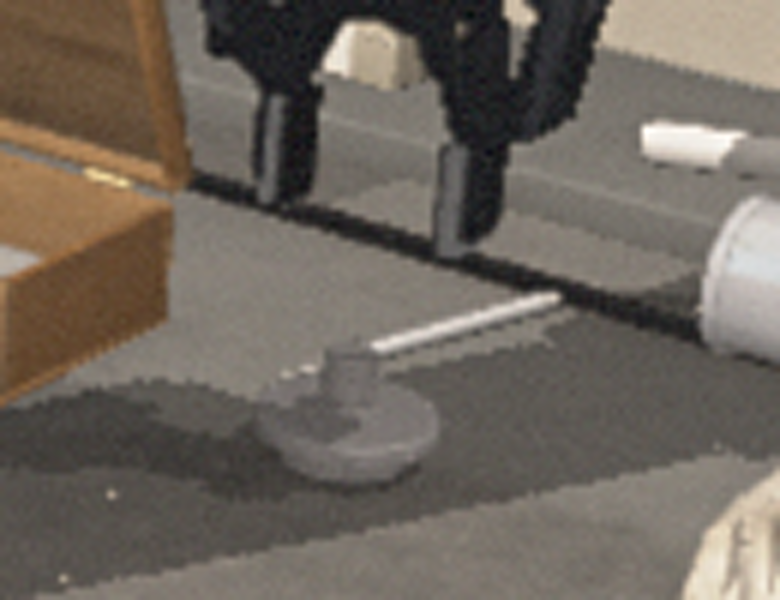

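>>> step_arm(
  increments=[
    [[0,0,0.2],[0,0,0],0.3],
    [[0,0,0.4],[0,0,0],0.3],
    [[0,0,0.52],[0,0,0],0.3],
    [[0,0,0.55],[0,0,0],0.3],
    [[0,0,0.55],[0,0,0],0.3],
    [[0,0,0.55],[0,0,0],0.3],
  ],
)

```text
clock: 27.78
position: [581.3, -233.9, 23.3]
eef_rot: [0.001, 0.001, 1.0, 0.001]
force: [0.3, -0.6, 0.5]
opening: 55.5
```

```bash
python3 -c "
from h import *
go((580,-233.3,21))
cv2.imwrite('pics/b3.png',cv2.resize(cv2.cvtColor(optics.camera('scene'),4)[200:300,370:500],(780,600),interpolation=cv2.INTER_CUBIC))"
```

```text
t 27.77 pos [ 581.3 -233.9   23.3] open 55.5 F [ 0.3 -0.6  0.5]
shift [0.013 0.006 0.023] turn [ 0.004  0.006 -0.002]
```

View pics/b3.png

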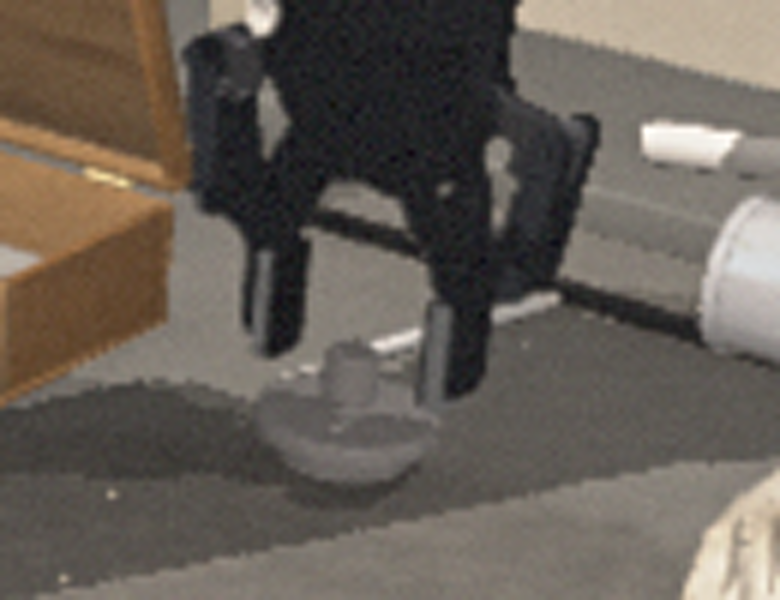

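Fingers clear the disc and straddle the knob. Correct and close.

>>> step_arm(
  increments=[
    [[0.013,0.006,0.02],[0,0.005,0],0.3],
    [[0.013,0.006,0.02],[0,0.005,0],0.3],
    [[0.013,0.006,0.02],[0,0.005,0],-0.2],
    [[0.013,0.006,0.02],[0,0.005,0],-1],
    [[0.013,0.006,0.02],[0,0.005,0],-1],
    [[0.013,0.006,0.02],[0,0.005,0],-1],
    [[0.013,0.006,0.02],[0,0.005,0],-1],
    [[0.013,0.006,0.02],[0,0.005,0],-1],
    [[0.013,0.006,0.02],[0,0.005,0],-1],
  ],
  grip_force=40,
)

```text
clock: 28.95
position: [580.0, -233.3, 21.3]
eef_rot: [0.0, 0.001, 1.0, 0.001]
force: [-0.6, 0.6, 3.1]
opening: 16.2
```

```bash
python3 -c "
from h import *
go((580,-233.3,121))
cv2.imwrite('pics/b4.png',cv2.resize(cv2.cvtColor(optics.camera('scene'),4)[200:300,370:500],(780,600),interpolation=cv2.INTER_CUBIC))"
```

```text
t 28.95 pos [ 580.  -233.3   21.3] open 16.2 F [-0.6  0.6  3.1]
shift [-0.001  0.002 -0.997] turn [ 0.004  0.001 -0.002]
```

View pics/b4.png

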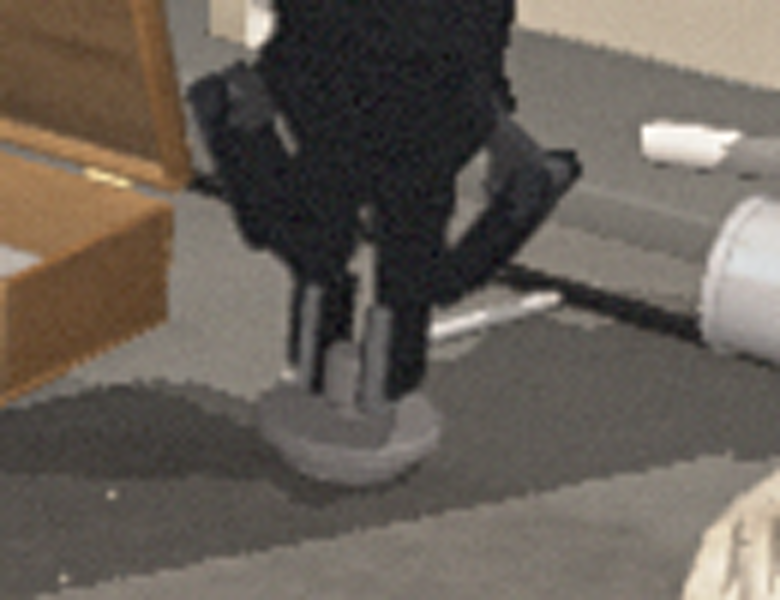

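>>> step_arm(
  increments=[
    [[0,0,-0.15],[0,0,0],-1],
    [[0,0,-0.4],[0,0,0],-1],
    [[0,0,-0.7],[0,0,0],-1],
    [[0,0,-1],[0,0,0],-1],
    [[0,0,-1],[0,0,0],-1],
  ],
)

```text
clock: 29.62
position: [581.5, -234.1, 124.6]
eef_rot: [0.003, 0.001, 1.0, 0.0]
force: [0.6, 0.4, -0.3]
opening: 16.0
```

>>> step_arm(
  increments=[
    [[0.2,0,-0.1],[0,0,0],-1],
    [[0.4,0,-0.2],[0,0,0],-1],
    [[0.7,0,-0.3],[0,0,0],-1],
    [[0.9,0,-0.4],[0,0,0],-1],
    [[0.9,0,-0.4],[0,0,0],-1],
  ],
)

```text
clock: 30.25
position: [490.4, -234.4, 165.0]
eef_rot: [0.003, 0.001, 1.0, -0.0]
force: [0.8, -0.2, -0.2]
opening: 16.0
```

```bash
python3 -c "
from h import *
go((434.9,-125.4,150))
cv2.imwrite('pics/b5.png',cv2.resize(cv2.cvtColor(optics.camera('scene'),4)[170:320,300:500],(780,585),interpolation=cv2.INTER_CUBIC))
t=cv2.cvtColor(optics.camera('top'),4); cv2.imwrite('pics/b5t.png',cv2.resize(t[190:310,300:460],(780,585),interpolation=cv2.INTER_CUBIC)); cv2.imwrite('pics/b5full.png',t)"
```

```text
t 30.25 pos [ 490.4 -234.4  165. ] open 16.0 F [ 0.8 -0.2 -0.2]
shift [0.558 1.089 0.146] turn [-0.001  0.012 -0.005]
```

View pics/b5.png

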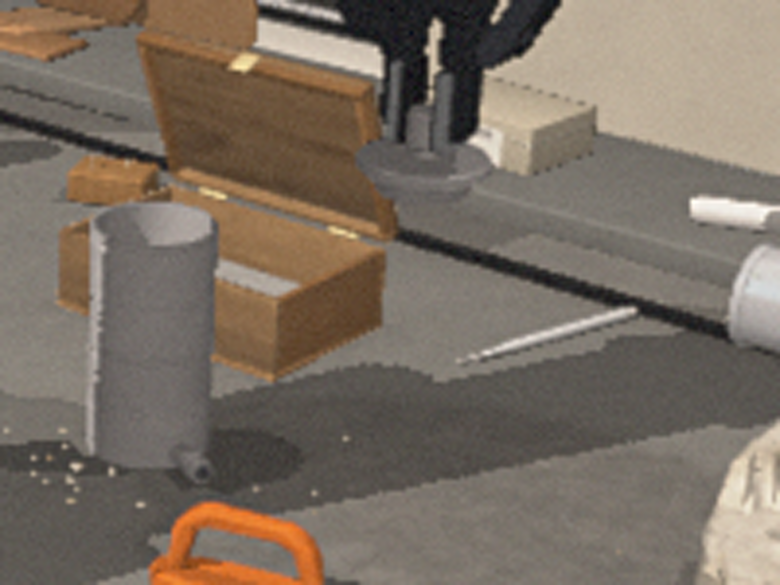

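View pics/b5t.png

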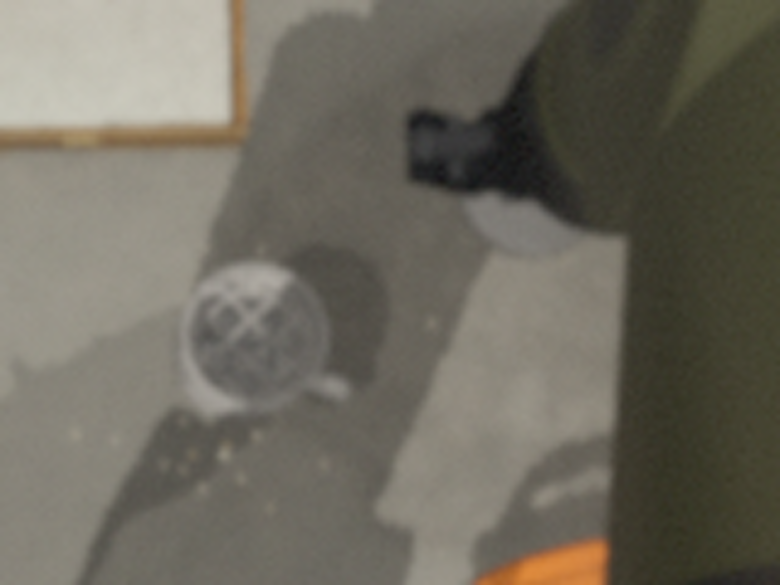

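```bash
python3 -c "
from h import *
t=cv2.imread('pics/b5full.png')
for m in ('peak','edge'):
  e,k=ring('top',(352,259),11,18,im=t,mode=m);print(np.round(e[0],2),np.round(e[1],1),k,ray('top',e[0],114).round(1))"
```

```text
[350.91 259.59] [27.1 27.7] 46 [ 433.8 -125.   114. ]
[351.59 259.11] [30.9 31.5] 46 [ 434.7 -126.3  114. ]
```

>>> step_arm(
  increments=[
    [[0.2,0.2,0],[0,0,0],-1],
    [[0.4,0.5,0],[0,0,0],-1],
    [[0.56,0.8,0],[0,0.01,0],-1],
    [[0.56,1,0],[0,0.01,0],-1],
    [[0.56,1,0],[0,0.01,0],-1],
    [[0.56,1,0],[0,0.01,0],-1],
  ],
)

```text
clock: 31.1
position: [436.8, -134.5, 163.8]
eef_rot: [0.001, 0.001, 1.0, -0.0]
force: [0.8, -0.4, 0.3]
opening: 15.8
```

```bash
python3 -c "
from h import *
go((434.9,-125.4,150))"
```

```text
t 31.1 pos [ 436.8 -134.5  163.8] open 15.8 F [ 0.8 -0.4  0.3]
shift [0.019 0.091 0.137] turn [-0.     0.003 -0.002]
```

>>> step_arm(
  increments=[
    [[0.02,0.05,0],[0,0,0],-1],
    [[0.02,0.09,0.05],[0,0,0],-1],
    [[0.02,0.09,0.1],[0,0,0],-1],
    [[0.02,0.09,0.14],[0,0,0],-1],
    [[0.02,0.09,0.14],[0,0,0],-1],
    [[0.02,0.09,0.14],[0,0,0],-1],
  ],
)

```text
clock: 31.85
position: [434.8, -125.6, 149.7]
eef_rot: [0.001, 0.001, 1.0, -0.0]
force: [0.0, 0.2, -0.4]
opening: 16.0
```

```bash
python3 -c "
from h import *
go((434.8,-125.5,128))
cv2.imwrite('pics/b6.png',cv2.resize(cv2.cvtColor(optics.camera('scene'),4)[160:310,270:470],(780,585),interpolation=cv2.INTER_CUBIC))"
```

```text
t 31.85 pos [ 434.8 -125.6  149.7] open 16.0 F [ 0.   0.2 -0.4]
shift [0.001 0.001 0.217] turn [-0.     0.003 -0.002]
```

View pics/b6.png

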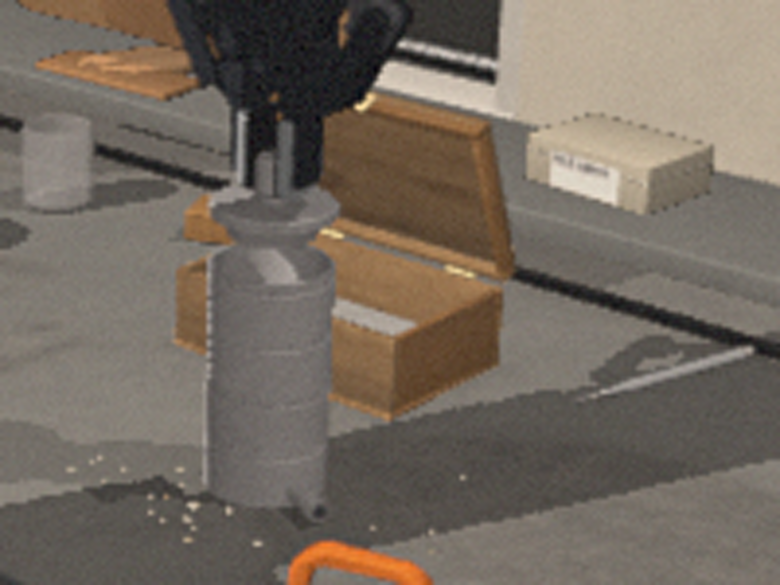

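>>> step_arm(
  increments=[
    [[0,0.013,0.06],[0,0,0],-1],
    [[0,0.013,0.12],[0,0,0],-1],
    [[0,0.013,0.18],[0,0,0],-1],
    [[0,0.013,0.21],[0,0,0],-1],
    [[0,0.013,0.21],[0,0,0],-1],
  ],
)

```text
clock: 32.52
position: [434.8, -124.3, 128.6]
eef_rot: [0.001, 0.001, 1.0, -0.0]
force: [0.3, 0.1, -1.0]
opening: 15.9
```

```bash
python3 -c "
from h import *
go((434.8,-125.5,125.3))
cv2.imwrite('pics/b7.png',cv2.resize(cv2.cvtColor(optics.camera('scene'),4)[190:290,290:410],(720,600),interpolation=cv2.INTER_CUBIC))"
```

```text
t 32.52 pos [ 434.8 -124.3  128.6] open 15.9 F [ 0.3  0.1 -1. ]
shift [-0.    -0.012  0.033] turn [-0.     0.003 -0.002]
```

View pics/b7.png

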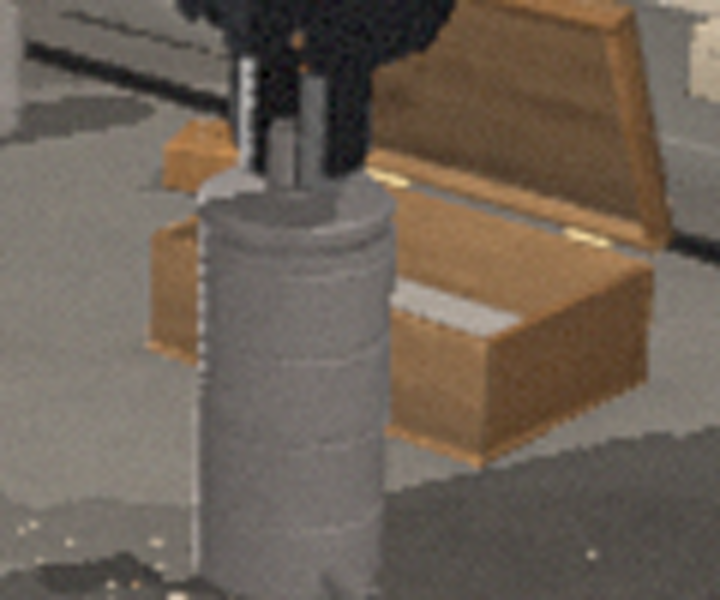

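>>> step_arm(
  increments=[
    [[0,0.005,0.01],[0,0,0],-1],
    [[0,0.005,0.02],[0,0,0],-1],
    [[0,0.005,0.03],[0,0,0],-1],
    [[0,0.005,0.035],[0,0,0],-1],
    [[0,0.005,0.035],[0,0,0],-1],
  ],
)

```text
clock: 33.2
position: [434.9, -123.8, 125.2]
eef_rot: [0.001, 0.001, 1.0, -0.0]
force: [-0.1, 0.5, -0.1]
opening: 16.0
```

```bash
python3 -c "
from h import *
go((434.8,-124,125.3))
cv2.imwrite('pics/b8.png',cv2.resize(cv2.cvtColor(optics.camera('scene'),4)[190:290,290:410],(720,600),interpolation=cv2.INTER_CUBIC))"
```

```text
t 33.2 pos [ 434.9 -123.8  125.2] open 16.0 F [-0.1  0.5 -0.1]
shift [ 0.001 -0.002 -0.001] turn [-0.     0.003 -0.002]
```

View pics/b8.png

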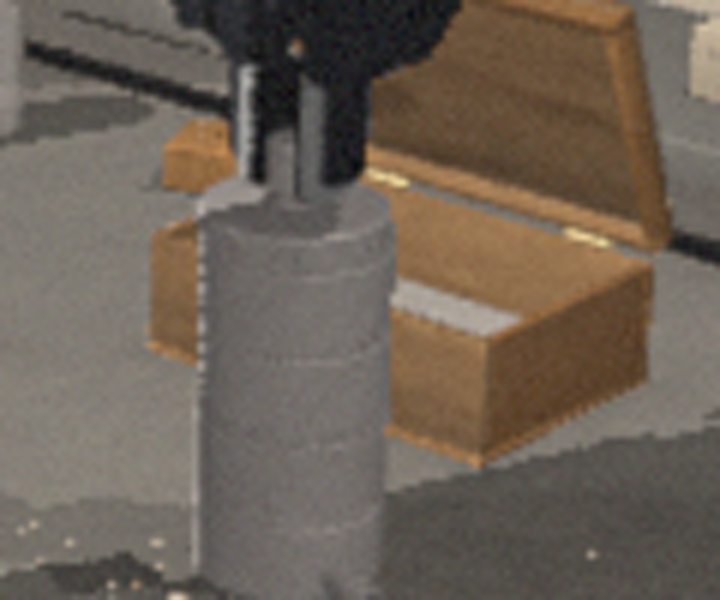

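>>> step_arm(
  increments=[
    [[0,0,0.005],[0,0,0],-1],
    [[0,0,0.01],[0,0,0],-1],
    [[0,0,0.01],[0,0,0],-1],
  ],
)

```text
clock: 33.62
position: [435.2, -123.8, 125.0]
eef_rot: [0.001, 0.001, 1.0, -0.0]
force: [-2.3, 1.7, 9.9]
opening: 16.5
```

Contact (about 10 N). Relax, open moderately, retreat.

>>> step_arm(
  increments=[
    [[0,0,0],[0,0,0],-0.6],
    [[0,0,0],[0,0,0],-0.2],
    [[0,0,0],[0,0,0],0.2],
    [[0,0,0],[0,0,0],0.2],
    [[0,0,-0.2],[0,0,0],0.2],
    [[0,0,-0.5],[0,0,0],0.2],
    [[0,0,-0.9],[0,0,0],0.2],
    [[0,0,-0.9],[0,0,0],0.2],
  ],
)

```text
clock: 34.62
position: [436.6, -124.1, 217.5]
eef_rot: [0.004, 0.001, 1.0, -0.001]
force: [0.8, 0.7, -0.4]
opening: 51.2
```

>>> step_arm(
  increments=[
    [[0,0.4,0],[0,0,0],0.2],
    [[0,0.9,0],[0,0,0],0.2],
    [[0,0.9,0],[0,0,0],0.2],
    [[0,0.9,0],[0,0,0],0.2],
  ],
)

```text
clock: 35.12
position: [436.4, -34.5, 216.8]
eef_rot: [0.003, 0.0, 1.0, -0.001]
force: [0.4, -0.4, 0.2]
opening: 51.3
```

>>> step_arm(
  increments=[
    [[0,0.4,0],[0,0,0],0.2],
    [[0,0.9,0],[0,0,0],0.2],
    [[0,0.9,0],[0,0,0],0.2],
    [[0,0.9,0],[0,0,0],0.2],
  ],
)

```text
clock: 35.62
position: [436.5, 53.9, 216.2]
eef_rot: [0.003, 0.001, 1.0, -0.002]
force: [0.2, -0.1, 0.9]
opening: 51.0
```

```bash
python3 -c "
from h import *
go((434.8,-124,125.3))
s=cv2.cvtColor(optics.camera('scene'),4);t=cv2.cvtColor(optics.camera('top'),4)
cv2.imwrite('pics/f1.png',np.hstack([cv2.resize(s[195:305,290:400],(395,395),interpolation=cv2.INTER_CUBIC),cv2.resize(t[225:295,315:385],(395,395),interpolation=cv2.INTER_CUBIC)]))
cv2.imwrite('pics/f2.png',s);cv2.imwrite('pics/f3.png',t)
t0=cv2.imread('pics/top0.png')
e,k=ring('top',(353,257),12,18,im=t);print(np.round(e[0],1),np.round(e[1],1),k,ray('top',e[0],121).round(1))
s0=cv2.imread('pics/scene0.png')
for n,(x,y,h) in dict(petri=(224,237,16),jar=(285,199,10),brush=(363,318,22)).items():
  (dx,dy),r=cv2.phaseCorrelate(cv2.cvtColor(s0,6)[y-h:y+h,x-h:x+h].astype(np.float32),cv2.cvtColor(s,6)[y-h:y+h,x-h:x+h].astype(np.float32)); print(n,round(dx,2),round(dy,2),round(r,2))
print([proj('scene',(434.8,-126,z)).round(1).tolist() for z in (0,30,58,86,114,121)])"
```

```text
t 35.62 pos [436.5  53.9 216.2] open 51.0 F [ 0.2 -0.1  0.9]
shift [ 0.018 -1.776  0.914] turn [-0.006  0.012 -0.005]
[351.4 258.4] [29.6 29.8] 66 [ 435.6 -125.5  121. ]
petri -0.01 0.02 0.89
jar -0.08 -0.48 0.81
brush 0.58 0.59 0.94
[[338.4, 282.4], [338.8, 268.1], [339.3, 254.5], [339.7, 240.6], [340.2, 226.4], [340.3, 222.8]]
```

View pics/f1.png

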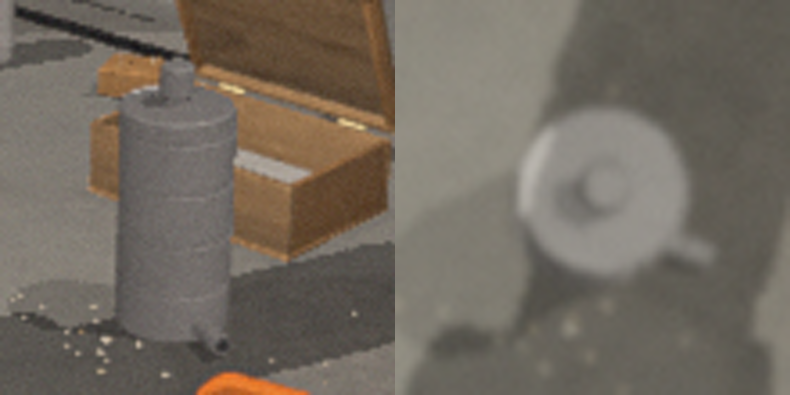

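View pics/f2.png

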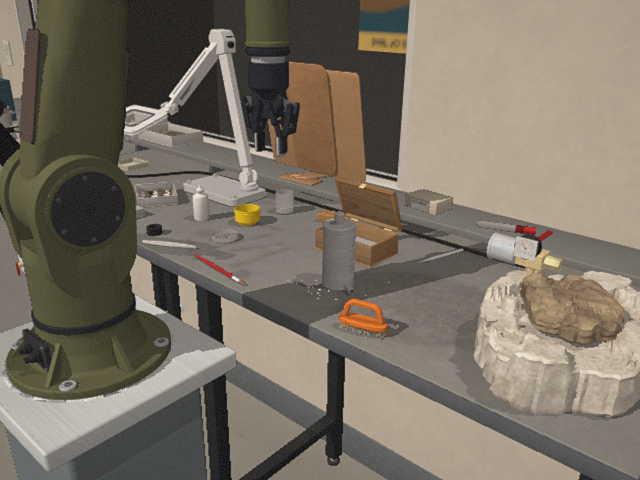

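```bash
python3 -c "
from h import *
for a,b in(('scene0','f2'),('top0','f3')):
  for n in(a,b):
    im=cv2.imread(f'pics/{n}.png'); h=cv2.cvtColor(im,40); m=(cv2.inRange(h,(3,150,120),(14,255,255)))
    k,l,st,c=cv2.connectedComponentsWithStats(m); i=[j for j in range(1,k) if st[j,4]>60]; print(n,[(c[j].round(2).tolist(),int(st[j,4])) for j in i])
s0=cv2.imread('pics/scene0.png');s=cv2.imread('pics/f2.png')
c=lambda im,x0,x1,y0,y1:cv2.resize(im[y0:y1,x0:x1],None,fx=7,fy=7,interpolation=cv2.INTER_CUBIC)
cv2.imwrite('pics/f4.png',np.hstack([c(s0,315,365,270,300),c(s,315,365,270,300)])); cv2.imwrite('pics/f5.png',cv2.resize(s[205:255,315:365],(600,600),interpolation=cv2.INTER_CUBIC))"
```

```text
scene0 [([363.01, 316.68], 888)]
f2 [([362.99, 316.67], 887)]
top0 [([413.15, 309.15], 390)]
f3 [([412.82, 309.24], 376)]
```

View pics/f4.png

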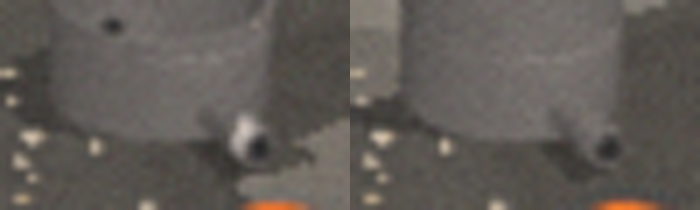

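View pics/f5.png

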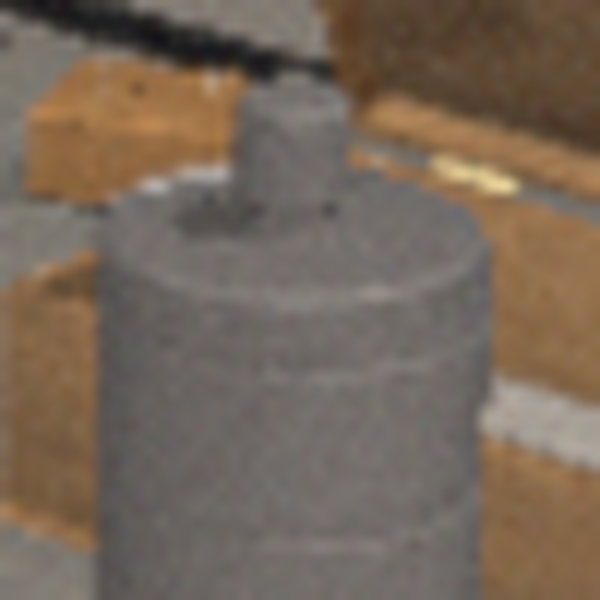

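```bash
python3 -c "
from h import *
d=np.array([.688,.608])/.918*30
for z in (121,114,110,104,86,58,30): print(z,proj('scene',(434.8-d[0],-126-d[1],z)).round(2), ((proj('scene',(434.8-d[0],-126-d[1],z))-[315,205])*12).round(0))
# knob top center
print((proj('scene',(434.8,-126,142))-[315,205])*12)
a=cv2.imread('pics/a16.png'); 
s=cv2.imread('pics/f2.png',0).astype(float)
p=s[215:300,336:343].mean(1); print([(215+i,int(v)) for i,v in enumerate(p)])
s0=cv2.imread('pics/scene0.png',0).astype(float); print([(230+i,int(v)) for i,v in enumerate(s0[230:270,273:280].mean(1))])
"
```

```text
121 [340.95 228.8 ] [311. 286.]
114 [340.83 232.47] [310. 330.]
110 [340.76 234.56] [309. 355.]
104 [340.66 237.69] [308. 392.]
86 [340.35 246.97] [304. 504.]
58 [339.89 261.17] [299. 674.]
30 [339.43 275.07] [293. 841.]
[307.82421546  83.30570673]
[(215, 109), (216, 105), (217, 104), (218, 104), (219, 105), (220, 105), (221, 105), (222, 92), (223, 100), (224, 106), (225, 113), (226, 111), (227, 112), (228, 112), (229, 125), (230, 123), (231, 109), (232, 107), (233, 109), (234, 104), (235, 103), (236, 116), (237, 109), (238, 108), (239, 108), (240, 108), (241, 110), (242, 110), (243, 109), (244, 110), (245, 109), (246, 110), (247, 111), (248, 109), (249, 107), (250, 119), (251, 110), (252, 110), (253, 110), (254, 109), (255, 110), (256, 110), (257, 108), (258, 107), (259, 108), (260, 110), (261, 108), (262, 108), (263, 106), (264, 107), (265, 111), (266, 107), (267, 107), (268, 107), (269, 106), (270, 107), (271, 107), (272, 107), (273, 108), (274, 108), (275, 109), (276, 110), (277, 109), (278, 117), (279, 111), (280, 109), (281, 108), (282, 108), (283, 109), (284, 108), (285, 110), (286, 108), (287, 107), (288, 109), (289, 105), (290, 82), (291, 76), (292, 77), (293, 78), (294, 78), (295, 80), (296, 80), (297, 80), (298, 84), (299, 96)]
[(230, 148), (231, 123), (232, 98), (233, 107), (234, 100), (235, 99), (236, 121), (237, 145), (238, 133), (239, 131), (240, 133), (241, 130), (242, 128), (243, 128), (244, 123), (245, 119), (246, 117), (247, 136), (248, 138), (249, 125), (250, 151), (251, 135), (252, 131), (253, 132), (254, 132), (255, 133), (256, 133), (257, 133), (258, 133), (259, 136), (260, 128), (261, 93), (262, 91), (263, 92), (264, 107), (265, 124), (266, 124), (267, 126), (268, 124), (269, 125)]
```

```bash
python3 -c "
from h import *
print(ticket.sign_off(), env.get_state()['clock'])"
```

```text
the job is handed in; nothing more can be done
the job is handed in; nothing more can be done
```

I built the nest on the drain pan in the order asked: fine, medium, coarse, then lid. I handed it in at about 36 s with the gripper clear of everything. Each part was lowered to contact height before release. The hand-in reports no verdict.

**Seating:** In the scene view the seams repeat every 14 px, which matches the 28 mm the parts should stack at. The lid's top edge stands 6.5 px above the first seam line, against about 6.3 px expected when fully home. It looks level, and the top view puts it at about (435.6, −125.5).

**Left in place:**
- **Pan:** the outlet tube and foot look the same before and after in an enlarged crop.
- **Brush:** the colour-mask centroid moved 0.02 px in the scene view. A correlation check had shown 0.6 px, and the top view moved 0.3 px with fewer brush pixels matched; I put both down to changing shadows.
- **Petri dish:** image correlation showed no shift.
- **Glass jar:** image correlation showed up to 0.5 px. I put this down to noise on clear glass, and the arm never came near it.

**Disagreements:**
- On approach to the stack, the lid appeared about 2 mm off in the scene view, so I shifted it about 1.7 mm before lowering.
- Measured stack centres agreed to within about 1.5 mm, which is inside the 2.5 mm seating clearance.
- The gripper read 16 mm on the 18 mm knob, but the lid was held level throughout.

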